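# Pack the biscuit stamps and slide the case shut

### The arm

A 6-joint arm with a two-finger parallel gripper is mounted at the origin on a cart in front of the work surface, level with it; the furniture and walls round the work are solid. World frame = base frame: x ahead of the robot, y to its left, z up, the work surface at z = 0. Lengths are in m, angles in rad, forces in N, time in s.
With the tool pointing down it reaches from about 0.25 to 0.85 m from the base axis. Payload 12.5 kg.
Tool frame: the origin (TCP) lies midway between the tips of the shut fingers; the grasp point (between the pads) lies bot.grasp_offset behind it (bot.grasp_offset is the distance from the TCP to the grasp point, in m); z points along the fingers, y is the line along which they close (so a half turn about z gives the same grasp; the last joint's range is limited). The gripper opens to 93 mm and grips with 3 to 60 N. Pads are 15 mm wide; open, the fingers measure 128 mm over their backs; the gripper's body (75 mm by 188 mm) begins 65 mm behind the grasp point.
Start: joints at [-1.281, 0.351, 1.652, -0, 1.139, -0.085], TCP at [0.201, -0.512, 0.193] pointing down, gripper open.
Joint ranges: [-2.75, 2.75], [-0.79, 2.1], [0.01, 2.65], [-1.57, 4.71], [0.07, 3.14], [-2.87, 2.87]. Speed limits (rad/s): [2.22, 2.22, 2.79, 3.14, 3.14, 3.14].

### API

Orientations are given as a unit quaternion [x, y, z, w].
In Python, from station import read_state, imaging, bot gives the robot as it stands.
- The arm moves only by the shell command python3 -m crank 'ROWS' [FORCE]. ROWS is a JSON object of lists of equal length, an entry for each row: "translation": the shift along the tool's x, y, z each as a share of 0.75 m, from -1 to 1, a list of three; "twist": the turn, a rotation vector about the tool's x, y, z each as a share of 180 degrees, from -1 to 1, a list of three; "fingers": the closure, from -1 (fully open) to 1 (shut), so that 0 is half open. A call has 1 to 8 rows; each row is the pose to reach, as a shift and turn from the pose commanded when the call began, along the tool's axes at that moment, turning the shorter way round; what a row does not reach only later rows make up. A row lasts 1/12 s, in which the tool goes at most 41.7 mm and 7.16 degrees, less where a joint would pass 70% of its speed; a pose out of reach is approached as far as the arm can. A call with a number of a shift or a turn outside -1 to 1 is refused whole. A call with a gripper value outside its range is refused whole. The fingers move at their own pace and stop on an object; FORCE is the grip in N (left out, the last holds). Time passes only in rows, so rows that repeat a pose let the fingers close. It gives the time, the measured TCP pose, the force, the opening and the grip force at its end, in the units of the state.
- read_state(): the state, without advancing time (a new reading comes with each control period).
- imaging.snapshot(name): name is "scene" or "side" or "wrist"; returns a dict with "image" (420x560x3 uint8, blue, green, red), "depth" (420x560 float32, m along the optical axis (not along the pixel's ray), 0 where there is no reading), "fx", "fy", "cx", "cy" (pixels), "xyz" and "rotation" of the camera in the world; the wrist camera has in their place "tool_from_camera" (4x4, takes a point from camera to tool coordinates, whose origin is the TCP and whose axes are the flange's). Camera axes: x right, y down, z forward; pixel columns grow to the right and rows downward; lengths in m; the calibration is good to about 2 mm. A picture is of the moment at which its call begins: read the wrist's pose just before it.
- bot.close_job(): hands the job in; it is judged then, once.
The state is a dict: "time_s": time; "joint_pos": joint angles; "joint_vel": joint speeds; "tau": joint torques, N m; "tool_pos": TCP position; "ee_rot": TCP orientation; "contact_force": force on the tool from outside, world axes, zero at the start; "torque": the same for the moment, N m; "finger_gap": opening from 0.0 (shut) to 1.0 (fully open); "grasp_force": force on a finger pad.
Only numpy, scipy, OpenCV 4.12 (cv2) and the standard library are available. Lean on these libraries where they do the work, as an engineer would, in place of code of your own. Each camera call takes 0.05 s, during which the arm holds its last target. There are 200 camera calls.

### The job

Pack the wooden biscuit stamps away in their case on the hob: swing the latch clear of the case's open end and lay every stamp flat on the case floor, grip bar up. Then slide both lids, one behind the other, into the grooves from the open end until they are fully home and the case is covered, and swing the latch back across the end. Leave the mug, the salt shaker and the spice jar alone.

Things in the scene. Friction and masses are not known exactly. Their poses are not given: they have to be found in the camera images.
- case: wooden case fixed to the hob, outside 139 (x) x 150 (y) x 66 mm high; origin at the centre of its underside, z up, y towards its open end, x across. The tray inside is 104 (x) x 138 (y) mm, its floor 6 mm above the underside; four stamps fit side by side (96 x 128 mm in all). The side walls are ledges 50 mm high on which the lids slide.
- case_mouth (a point): middle of the grooves' open end, at case x 0, y +75, z 50 mm (ledge height; axes as the case). Grooves are 127 mm wide, 11 mm high (z 50 to 61), under lips that reach in to x +-53.5 mm, so no lid goes in from above. Two prongs (x +-52 to 69.5, top z 50) carry the ledges 45 mm out beyond the mouth as a lead-in. The end wall below is 50 mm high.
- case_home1 (a point): where the middle of the first lid's underside lies when home against the closed end (case x 0, y -33.5, z 50 mm); the closed-end wall's inner face is at y -69 mm, 66 mm high
- case_home2 (a point): where the middle of the second lid's underside lies when home against the first lid (case x 0, y +37.5, z 50 mm)
- latch (a joint): steel latch bar turning about an upright pin at case x -79, y +82.5 mm. 0 = shut: the bar lies along case +x across the mouth (3 mm beyond the second lid when home) and blocks it; it grows counter-clockwise from above to 1.75; at 1.57 the bar lies along case +y, clear of the grooves. Turns easily (about 0.5 N at the knob), stays where left.
- latch_knob (a point): centre of the upright black round knob (14 mm across, 26 mm tall) on the latch bar, 58 mm from the pin and 73 mm above the case's underside; the bar below the knob is 52 to 60 mm above the underside
- stamp_ell_a_mid (a point): centre of the grip bar of an L-shaped wooden stamp (may be absent): plate 12 mm thick of three 32 mm squares, long arm from x -27.5 to +4.5, y -32 to +32 mm of this point, third square x +4.5 to +36.5, y 0 to +32; bar on top 9 mm wide (x), 40 long (y), 26 tall; this point is 25 mm above the underside, z up. Two L's half a turn apart make a 96 x 64 mm block.
- stamp_ell_b_mid (a point): centre of the grip bar of an L-shaped wooden stamp (may be absent): plate 12 mm thick of three 32 mm squares, long arm from x -27.5 to +4.5, y -32 to +32 mm of this point, third square x +4.5 to +36.5, y 0 to +32; bar on top 9 mm wide (x), 40 long (y), 26 tall; this point is 25 mm above the underside, z up. Two L's half a turn apart make a 96 x 64 mm block.
- stamp_bar_a_mid (a point): centre of the grip bar of a straight wooden stamp (may be absent): plate 96 mm along x, 32 mm along y, 12 mm thick, centred below; grip bar on top 9 mm wide (x), 30 mm long (y), 26 mm tall; this point is 25 mm above the underside, z up.
- stamp_bar_b_mid (a point): centre of the grip bar of a straight wooden stamp (may be absent): plate 96 mm along x, 32 mm along y, 12 mm thick, centred below; grip bar on top 9 mm wide (x), 30 mm long (y), 26 mm tall; this point is 25 mm above the underside, z up.
- lid_a_mid (a point): centre of the grip bar of one of two alike wooden lids: plate 122 mm along x, 71 mm along y, 8 mm thick, corners rounded to 8 mm; grip bar in the middle of its top 9 mm wide (x), 40 mm long (y), 26 mm tall; this point is 21 mm above the underside, z up. A half turn makes no difference.
- lid_b_mid (a point): centre of the grip bar of one of two alike wooden lids: plate 122 mm along x, 71 mm along y, 8 mm thick, corners rounded to 8 mm; grip bar in the middle of its top 9 mm wide (x), 40 mm long (y), 26 mm tall; this point is 21 mm above the underside, z up. A half turn makes no difference.
- spice_jar: bystander: spice jar with a white cap, 47 mm across, 98 mm tall, origin under its middle
- mug: bystander: white mug with small dots, 78 x 114 x 93 mm, origin under its middle
- salt_shaker: bystander: glass salt shaker, 44 mm across, 90 mm tall, origin under its middle

How it is judged:
By the outcome, as a careful person would: the job done as asked, in the order asked, and still so for the second after the job is handed in, with the robot touching nothing.
Of stamp_ell_a, stamp_ell_b, stamp_bar_a, stamp_bar_b only 3 to 4 are there at a start; the rules pass over those that are not, and their reading is None.
At some moment in a run one of stamp_ell_a, stamp_ell_b, stamp_bar_a, stamp_bar_b may be knocked a few centimetres aside while the robot is not near it.
Once in a run the grip may slacken for a moment while it holds something.
It also fails if it takes over 210 s, if anything falls off the work surface, if the arm or the gripper's body presses on something with over 40 N, if the wrist force passes 120 N, or if a joint passes its speed limit or range.

## Working session

There is one attempt and no reset: what is moved stays moved. The work goes in short steps, Python scripts to look and compute and a shell command to move; the robot and the scene stay as the last step left them, time stands still between calls to the robot, and variables do not carry over. Pictures are saved under pics/ and viewed, at most 14 in all, crops included, and the job is handed in when it is done.

```bash
ls; mkdir -p pics; python3 - <<'E'
from station import read_state, imaging, bot
import cv2,numpy as np
s=read_state();print(s['time_s'],s['tool_pos'],s['ee_rot'],s['finger_gap'],bot.grasp_offset)
for n in("scene","side"):
    c=imaging.snapshot(n);cv2.imwrite(f'pics/{n}0.png',c['image']);np.save(n+'_d.npy',c['depth'])
    print(n,c['fx'],c['fy'],c['cx'],c['cy'],c['xyz'],np.array(c['rotation']).round(4).tolist())
c=imaging.snapshot('wrist');print(np.array(c['tool_from_camera']).round(4).tolist(),c['fx'],c['cx'],c['cy'])
E
```

```text
pics
0.0 [ 0.2012507  -0.51144577  0.192296  ] [ 9.82490938e-01  1.86309417e-01 -7.57317687e-05 -5.92984926e-04] 0.9961708268480143 0.0188
scene 407.30235734449957 407.30235734449957 279.4072559077636 207.28822082793064 [0.27101167 0.55903668 0.65375641] [-0.2186, 0.8746, -0.4205, 0.1028]
side 432.8909149140317 432.8909149140317 277.10891638844237 205.83466469159632 [0.16557822 0.7414094  0.63777141] [-0.2249, 0.8478, -0.4647, 0.1213]
[[0.0001, -0.9706, -0.2407, 0.0668], [1.0, -0.0001, 0.0009, 0.0007], [-0.0009, -0.2407, 0.9706, -0.1918], [0.0, 0.0, 0.0, 1.0]] 348.28188574814516 279.0270902262971 210.03708546690945
```

View pics/scene0.png

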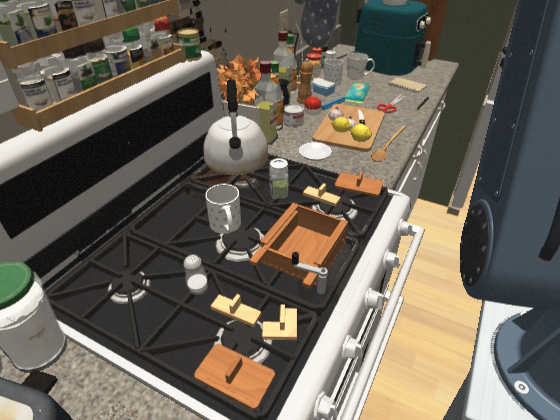

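View pics/side0.png

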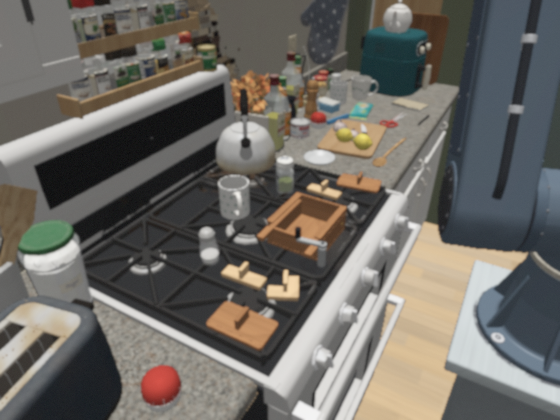

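The scene view shows the case at (302,243) with its latch and knob at (295,258). There are three pale stamps: a bar at (235,310), an L at (282,322) and one at (322,193). The lids are at (235,377) and (358,183). Next I'll make a top-down map from the depth.

```bash
cat > h.py <<'E'
from station import read_state, imaging, bot
import cv2,numpy as np
from scipy.spatial.transform import Rotation as R
def cloud(n):
    s=read_state();c=imaging.snapshot(n);d=c['depth'];h,w=d.shape
    u,v=np.meshgrid(np.arange(w),np.arange(h))
    P=np.stack([(u-c['cx'])/c['fx']*d,(v-c['cy'])/c['fy']*d,d],-1)
    if n=='wrist':
        T=np.array(c['tool_from_camera']);P=P@T[:3,:3].T+T[:3,3]
        M=R.from_quat(s['ee_rot']).as_matrix();t=s['tool_pos']
    else: M=R.from_quat(c['rotation']).as_matrix();t=c['xyz']
    P=P@M.T+np.array(t);P[d==0]=np.nan
    return P,c['image']
def ortho(P,I,x0,x1,y0,y1,zmax=.15,res=.001):
    # image: up = +x, left = +y ; pixel (row,col) -> x=x1-row*res, y=y1-col*res
    p=P.reshape(-1,3);c=I.reshape(-1,3);k=np.isfinite(p[:,0])&(p[:,2]<zmax)&(p[:,2]>-.05)
    k&=(p[:,0]>x0)&(p[:,0]<x1)&(p[:,1]>y0)&(p[:,1]<y1)
    p,c=p[k],c[k];o=np.argsort(p[:,2]);p,c=p[o],c[o]
    H=int((x1-x0)/res)+1;W=int((y1-y0)/res)+1
    im=np.zeros((H,W,3),np.uint8);hz=np.full((H,W),np.nan)
    r=((x1-p[:,0])/res).astype(int);q=((y1-p[:,1])/res).astype(int)
    im[r,q]=c;hz[r,q]=p[:,2]
    return im,hz
E
python3 - <<'E'
from h import *
P,I=cloud('scene')
m=lambda r,c:np.nanmedian(P[r-2:r+3,c-2:c+3].reshape(-1,3),0).round(3)
for n,(c,r) in dict(case=(302,243),knob=(295,258),bar=(230,309),ell=(275,327),st3=(313,192),lid1=(215,375),lid2=(350,184),mug=(222,200),salt=(194,265),jar=(279,175)).items(): print(n,m(r,c))
im,hz=ortho(P,I,.2,.8,-.5,.3)
im=cv2.dilate(im,np.ones((3,3)));cv2.imwrite('pics/top0.png',im[:600,:800])
E
```

```text
case [ 0.541 -0.066  0.005]
knob [0.504 0.05  0.08 ]
bar [0.574 0.179 0.023]
ell [0.486 0.165 0.01 ]
st3 [ 0.597 -0.25   0.011]
lid1 [0.531 0.293 0.007]
lid2 [ 0.525 -0.337  0.007]
mug [ 0.762 -0.072  0.044]
salt [0.665 0.16  0.081]
jar [ 0.67  -0.196  0.072]
```

View pics/top0.png

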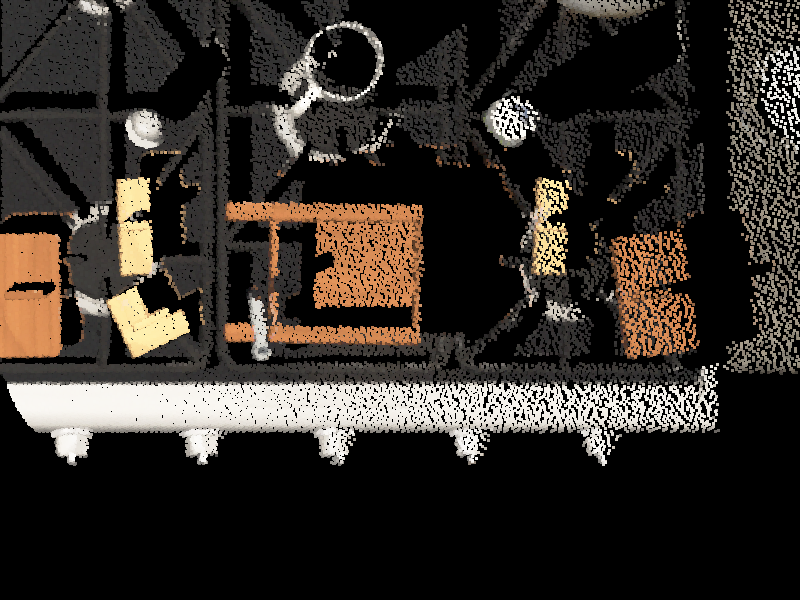

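The map is clear. Case axes are roughly the world axes, with the mouth facing +y and the pin near (.44,.04). There are three stamps: bars at about (.573,.165) and (.573,-.25), and an L at about (.48,.155). Next I'll go overhead with the tool turned so that tool x is world +y and tool y is world +x, and look once.

```bash
cat >> h.py <<'E'
def rel(x,y,z,yaw=90):
    s=read_state();M=R.from_quat(s['ee_rot'])
    d=M.inv().apply(np.array([x,y,z])-s['tool_pos'])/.75
    a=np.radians(yaw);T=np.array([[np.cos(a),np.sin(a),0],[np.sin(a),-np.cos(a),0],[0,0,-1]]).T
    w=(M.inv()*R.from_matrix(T)).as_rotvec()/np.pi
    print('T',d.round(4).tolist(),'W',w.round(4).tolist())
E
python3 -c "
from h import *
rel(.5,.02,.30)"
```

```text
T [0.6301, -0.5139, -0.1429] W [-0.0002, -0.0001, -0.3807]
```

```bash
A='x'; python3 -m crank '{"translation":[[0,0,-0.143],[0.63,-0.514,-0.143],[0.63,-0.514,-0.143],[0.63,-0.514,-0.143],[0.63,-0.514,-0.143],[0.63,-0.514,-0.143],[0.63,-0.514,-0.143],[0.63,-0.514,-0.143]],"twist":[[0,0,0],[0,0,-0.38],[0,0,-0.38],[0,0,-0.38],[0,0,-0.38],[0,0,-0.38],[0,0,-0.38],[0,0,-0.38]],"fingers":[-1,-1,-1,-1,-1,-1,-1,-1]}'; python3 -c "
from h import *
rel(.5,.02,.30)"
```

```text
time_s: 0.87
tool_pos: [0.3438, -0.2571, 0.266]
ee_rot: [0.809, 0.587, 0.0, 0.0]
contact_force: [1.6, -1.0, -0.2]
finger_gap: 0.999
grasp_force: 0.0
T [0.4158, 0.0835, -0.0454] W [0.0001, 0.0001, -0.1003]
```

```bash
python3 -m crank '{"translation":[[0.416,0.0835,-0.0454],[0.416,0.0835,-0.0454],[0.416,0.0835,-0.0454],[0.416,0.0835,-0.0454],[0.416,0.0835,-0.0454],[0.416,0.0835,-0.0454],[0.416,0.0835,-0.0454],[0.416,0.0835,-0.0454]],"twist":[[0,0,-0.1],[0,0,-0.1],[0,0,-0.1],[0,0,-0.1],[0,0,-0.1],[0,0,-0.1],[0,0,-0.1],[0,0,-0.1]],"fingers":[-1,-1,-1,-1,-1,-1,-1,-1]}'; python3 -m crank '{"translation":[[0,0,0],[0,0,0],[0,0,0]],"twist":[[0,0,0],[0,0,0],[0,0,0]],"fingers":[-1,-1,-1]}'
python3 - <<'E'
from h import *
rel(.5,.02,.3)
P,I=cloud('wrist');np.savez('w1.npz',P=P,I=I)
im,hz=ortho(P,I,.25,.85,-.45,.345)
im=cv2.dilate(im,np.ones((3,3)));cv2.imwrite('pics/top1.png',im[:600,:796])
E
```

```text
time_s: 1.53
tool_pos: [0.5022, 0.0204, 0.3]
ee_rot: [0.709, 0.705, 0.0, 0.0]
contact_force: [0.2, -1.6, 0.3]
finger_gap: 1.004
grasp_force: 0.0
time_s: 1.78
tool_pos: [0.5008, 0.0169, 0.2994]
ee_rot: [0.709, 0.705, -0.0, -0.0]
contact_force: [0.2, 0.4, -0.1]
finger_gap: 0.998
grasp_force: 0.0
T [0.0041, -0.0011, -0.0008] W [-0.0002, 0.0001, -0.0021]
```

View pics/top1.png

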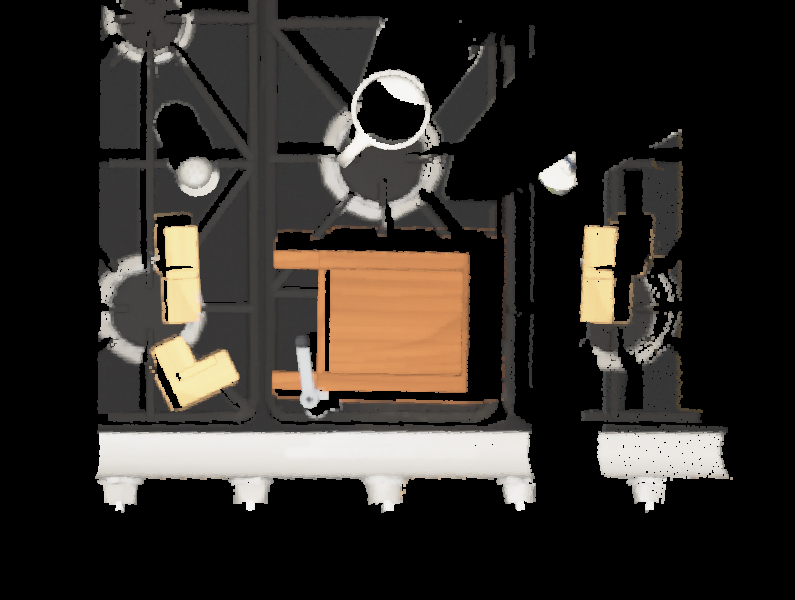

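The overhead map shows the knob at (302,340) and the latch pin at (309,398). The bars are at (182,272) and (598,272), and the L at (195,372). Nothing is hidden behind the case. Now I'll fit poses.

```bash
cat >> h.py <<'E'
def fit(P,mask,lo,hi,box):
    x0,x1,y0,y1=box
    k=mask&(P[...,0]>x0)&(P[...,0]<x1)&(P[...,1]>y0)&(P[...,1]<y1)&(P[...,2]>lo)&(P[...,2]<hi)
    p=P[k]
    if len(p)<15: return None
    (cx,cy),(w,h),a=cv2.minAreaRect((p[:,:2]*1000).astype(np.float32))
    if w<h: w,h,a=h,w,a-90
    a=(a+90)%180-90   # direction of long side from world x
    return dict(c=(round(cx,1),round(cy,1)),L=round(w,1),W=round(h,1),ang=round(a,2),z=round(float(np.median(p[:,2]))*1000,1),n=len(p))
def masks(I):
    hsv=cv2.cvtColor(I,cv2.COLOR_BGR2HSV)
    wood=(hsv[...,1]>70)&(hsv[...,0]<32)&(hsv[...,2]>60)
    return wood,hsv
E
python3 - <<'E'
from h import *
d=np.load('w1.npz');P,I=d['P'],d['I'];m,h=masks(I)
for n,b in dict(bar1=(.51,.65,.12,.21),ell=(.42,.54,.09,.22),bar2=(.5,.65,-.29,-.2)).items():
    print(n,'plate',fit(P,m,.006,.02,b),'grip',fit(P,m,.03,.045,b))
b=(.42,.64,-.16,.1)
print('case all',fit(P,m,.04,.075,b))
for lo,hi in((.045,.055),(.057,.072)):print(lo,fit(P,m,lo,hi,b))
print('floor',fit(P,m,-.01,.02,(.44,.62,-.13,.03)))
print('knob',fit(P,h[...,2]<70,.07,.1,(.46,.55,0,.1)))
print('latch',fit(P,~m,.05,.069,(.43,.55,0,.1)))
ang=P[m&(P[...,2]>.057)&(P[...,2]<.075)&(P[...,0]>.42)&(P[...,0]<.64)&(P[...,1]>-.16)&(P[...,1]<.1)]
for t in(ang[:,0]<.49,ang[:,0]>.57):
    q=ang[t];print('x range by y',[(round(float(q[(abs(q[:,1]-y)<.005),0].min()),4),round(float(q[(abs(q[:,1]-y)<.005),0].max()),4)) for y in(-.1,-.06,-.02,.015)])
print('zs',np.percentile(ang[:,2],[5,50,95]))
P,I=cloud('scene');m,h=masks(I)
for n,b in dict(bar1=(.51,.65,.12,.21),ell=(.42,.54,.09,.22),bar2=(.5,.65,-.29,-.2),lid1=(.42,.62,.22,.36),lid2=(.4,.6,-.43,-.29)).items():
    print(n,'plate',fit(P,m,.003,.02,b),'grip',fit(P,m,.027,.045,b))
E
```

```text
bar1 plate {'c': (566.8, 161.8), 'L': 113.3, 'W': 32.3, 'ang': 2.48, 'z': 12.0, 'n': 1800} grip {'c': (575.5, 162.4), 'L': 30.2, 'W': 9.5, 'ang': -86.95, 'z': 37.4, 'n': 230}
ell plate {'c': (498.6, 154.6), 'L': 91.4, 'W': 64.2, 'ang': 26.56, 'z': 11.8, 'n': 1650} grip {'c': (482.3, 146.0), 'L': 39.4, 'W': 9.0, 'ang': -63.63, 'z': 37.8, 'n': 255}
bar2 plate {'c': (575.8, -253.9), 'L': 95.7, 'W': 33.4, 'ang': -3.21, 'z': 12.3, 'n': 1097} grip {'c': (575.7, -253.4), 'L': 29.2, 'W': 9.0, 'ang': 87.04, 'z': 38.0, 'n': 132}
case all {'c': (528.0, -26.2), 'L': 194.8, 'W': 141.6, 'ang': 89.28, 'z': 65.0, 'n': 5878}
0.045 {'c': (527.8, -24.0), 'L': 189.0, 'W': 141.5, 'ang': 89.06, 'z': 50.0, 'n': 2103}
0.057 {'c': (528.8, -46.0), 'L': 155.6, 'W': 139.4, 'ang': 88.87, 'z': 66.1, 'n': 3437}
floor {'c': (546.6, -46.3), 'L': 145.4, 'W': 139.8, 'ang': 89.12, 'z': 6.3, 'n': 6968}
knob {'c': (509.3, 43.1), 'L': 12.8, 'W': 10.5, 'ang': 89.59, 'z': 85.2, 'n': 42}
latch {'c': (477.7, 37.9), 'L': 71.3, 'W': 17.1, 'ang': 5.2, 'z': 60.2, 'n': 518}
x range by y [(0.4586, 0.4745), (0.4597, 0.4741), (0.4595
[... 318 characters left out ...]
: 96}
ell plate {'c': (497.8, 158.2), 'L': 92.0, 'W': 64.4, 'ang': 26.27, 'z': 10.7, 'n': 862} grip {'c': (479.7, 150.7), 'L': 40.1, 'W': 7.4, 'ang': -62.42, 'z': 36.5, 'n': 101}
bar2 plate {'c': (573.2, -251.3), 'L': 95.6, 'W': 37.7, 'ang': -2.29, 'z': 10.4, 'n': 322} grip {'c': (573.4, -249.4), 'L': 29.2, 'W': 8.8, 'ang': 85.39, 'z': 34.8, 'n': 43}
lid1 plate {'c': (504.7, 275.7), 'L': 123.4, 'W': 73.0, 'ang': 1.17, 'z': 7.2, 'n': 2769} grip {'c': (504.1, 276.4), 'L': 39.5, 'W': 9.4, 'ang': -88.35, 'z': 32.9, 'n': 145}
lid2 plate {'c': (505.5, -353.4), 'L': 121.9, 'W': 77.4, 'ang': 7.03, 'z': 6.6, 'n': 674} grip {'c': (505.2, -352.4), 'L': 39.0, 'W': 8.2, 'ang': -82.44, 'z': 31.6, 'n': 34}
```

```bash
python3 -m crank '{"translation":[[0.035,0.0113,0.15],[0.035,0.0113,0.24],[0.035,0.0113,0.27],[0.035,0.0113,0.311],[0.035,0.0113,0.311],[0.035,0.0113,0.311],[0.035,0.0113,0.311],[0.035,0.0113,0.311]],"twist":[[0,0,0],[0,0,0],[0,0,0],[0,0,0],[0,0,0],[0,0,0],[0,0,0],[0,0,0]],"fingers":[0.3,0.3,0.3,0.3,0.3,0.3,0.3,0.3]}' 8; python3 -c "
from h import *
rel(.5093,.043,.066)"
```

```text
time_s: 2.55
tool_pos: [0.5094, 0.0428, 0.0665]
ee_rot: [0.71, 0.704, -0.001, -0.001]
contact_force: [0.1, 1.0, 0.4]
finger_gap: 0.478
grasp_force: 0.0
T [0.0003, -0.0001, 0.0006] W [-0.0006, 0.0, -0.0025]
```

```bash
python3 -m crank '{"translation":[[0,0,0],[0,0,0],[0,0,0],[0,0,0],[0,0,0],[0,0,0],[0,0,0],[0,0,0]],"twist":[[0,0,0],[0,0,0],[0,0,0],[0,0,0],[0,0,0],[0,0,0],[0,0,0],[0,0,0]],"fingers":[1,1,1,1,1,1,1,1]}' 8
```

```text
time_s: 3.22
tool_pos: [0.5099, 0.0436, 0.0666]
ee_rot: [0.71, 0.705, 0.0, 0.0]
contact_force: [0.1, 0.0, -0.0]
finger_gap: 0.004
grasp_force: 0.0
```

```bash
python3 -m crank '{"translation":[[0.0086,-0.001,0],[0.0172,-0.0044,0],[0.0262,-0.009,0],[0.0352,-0.0139,0],[0.043,-0.020,0],[0.0503,-0.0276,0],[0.056,-0.036,0],[0.0612,-0.0448,0]],"twist":[[0,0,0],[0,0,0],[0,0,0],[0,0,0],[0,0,0],[0,0,0],[0,0,0],[0,0,0]],"fingers":[1,1,1,1,1,1,1,1]}' 8; python3 -m crank '{"translation":[[0.0035,-0.01,0],[0.0061,-0.0193,0],[0.0068,-0.028,0],[0.0072,-0.0371,0],[0.0072,-0.0371,0],[0.0072,-0.0371,0]],"twist":[[0,0,0],[0,0,0],[0,0,0],[0,0,0],[0,0,0],[0,0,0]],"fingers":[1,1,1,1,1,1]}' 8;
```

```text
time_s: 3.88
tool_pos: [0.4758, 0.0902, 0.0665]
ee_rot: [0.709, 0.705, -0.0, -0.0]
contact_force: [0.2, 0.2, -0.4]
finger_gap: 0.003
grasp_force: 0.0
time_s: 4.38
tool_pos: [0.4487, 0.0952, 0.0666]
ee_rot: [0.71, 0.705, 0.0, 0.0]
contact_force: [0.0, 0.5, 0.6]
finger_gap: 0.007
grasp_force: 0.0
```

The fingers shut on nothing, so I missed the knob. I'll look.

```bash
python3 -m crank '{"translation":[[0,0,-0.05],[0.05,0.07,-0.13],[0.05,0.07,-0.2],[0.05,0.07,-0.2],[0.05,0.07,-0.2],[0.05,0.07,-0.2],[0.05,0.07,-0.2],[0.05,0.07,-0.2]],"twist":[[0,0,0],[0,0,0],[0,0,0],[0,0,0],[0,0,0],[0,0,0],[0,0,0],[0,0,0]],"fingers":[0,0,0,0,0,0,0,0]}' 8
python3 - <<'E'
from h import *
print(read_state()['tool_pos'])
P,I=cloud('wrist');np.savez('w2.npz',P=P,I=I);cv2.imwrite('pics/w2.png',I)
E
```

```text
time_s: 5.05
tool_pos: [0.5005, 0.132, 0.2147]
ee_rot: [0.71, 0.705, -0.001, -0.001]
contact_force: [0.4, 0.0, -1.6]
finger_gap: 0.488
grasp_force: 0.0
[0.50046408 0.13195762 0.21474295]
```

View pics/w2.png

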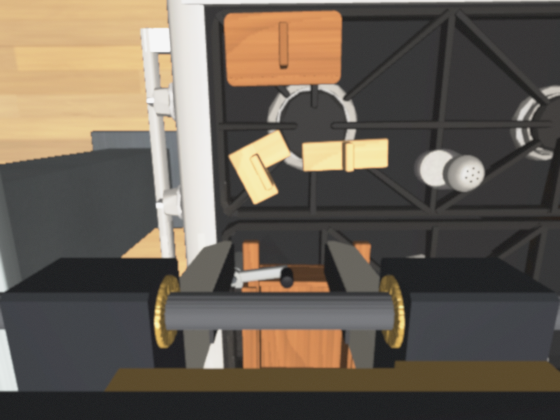

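The latch hasn't moved: the knob is at pixel (287,277) and the pin at (237,280). I'll re-measure.

```bash
python3 - <<'E'
from h import *
d=np.load('w2.npz');P,I=d['P'],d['I']
print(P[268:290:3,287].round(3).tolist());print(P[277,278:298:2].round(3).tolist());print('pin',P[281,232:244:2].round(3).tolist())
print('bar',P[274,250:270:4].round(3).tolist())
m,h=masks(I)
print('knob',fit(P,h[...,2]<90,.065,.1,(.46,.55,0,.1)))
E
```

```text
[[0.509, 0.05, 0.066], [0.509, 0.05, 0.073], [0.508, 0.05, 0.08], [0.508, 0.049, 0.085], [0.508, 0.046, 0.087], [0.508, 0.043, 0.087], [0.508, 0.04, 0.088], [0.51, -0.004, 0.006]]
[[0.499, 0.037, 0.06], [0.501, 0.037, 0.06], [0.503, 0.047, 0.082], [0.505, 0.049, 0.086], [0.507, 0.049, 0.086], [0.509, 0.049, 0.086], [0.511, 0.049, 0.085], [0.513, 0.048, 0.083], [0.517, 0.027, 0.038], [0.52, 0.027, 0.038]]
pin [[0.479, 0.125, 0.254], [0.452, 0.034, 0.063], [0.454, 0.034, 0.064], [0.456, 0.034, 0.062], [0.458, 0.033, 0.06], [0.46, 0.033, 0.061]]
bar [[0.469, 0.041, 0.061], [0.473, 0.041, 0.06], [0.478, 0.04, 0.059], [0.482, 0.041, 0.061], [0.486, 0.041, 0.06]]
knob {'c': (508.3, 45.0), 'L': 12.0, 'W': 11.1, 'ang': 34.5, 'z': 84.0, 'n': 204}
```

```bash
python3 -m crank '{"translation":[[-0.08,0.0107,0],[-0.1167,0.0107,0.04],[-0.1167,0.0107,0.1],[-0.1167,0.0107,0.16],[-0.1167,0.0107,0.201],[-0.1167,0.0107,0.201],[-0.1167,0.0107,0.201],[-0.1167,0.0107,0.201]],"twist":[[0,0,0],[0,0,0],[0,0,0],[0,0,0],[0,0,0],[0,0,0],[0,0,0],[0,0,0]],"fingers":[0.3,0.3,0.3,0.3,0.3,0.3,0.3,0.3]}' 8
python3 - <<'E'
from h import *
print(read_state()['tool_pos'])
a=imaging.snapshot('scene')['image'];b=imaging.snapshot('wrist')['image']
cv2.imwrite('pics/g.png',np.hstack([cv2.resize(a[200:320,230:390],(640,480))[:, :400*1],cv2.resize(b[190:390,180:380],(400,480))]))
E
```

```text
time_s: 5.77
tool_pos: [0.5095, 0.0449, 0.067]
ee_rot: [0.709, 0.705, 0.0, 0.0]
contact_force: [0.7, -0.8, 1.7]
finger_gap: 0.352
grasp_force: 0.0
[0.50950053 0.04489722 0.06696855]
```

View pics/g.png

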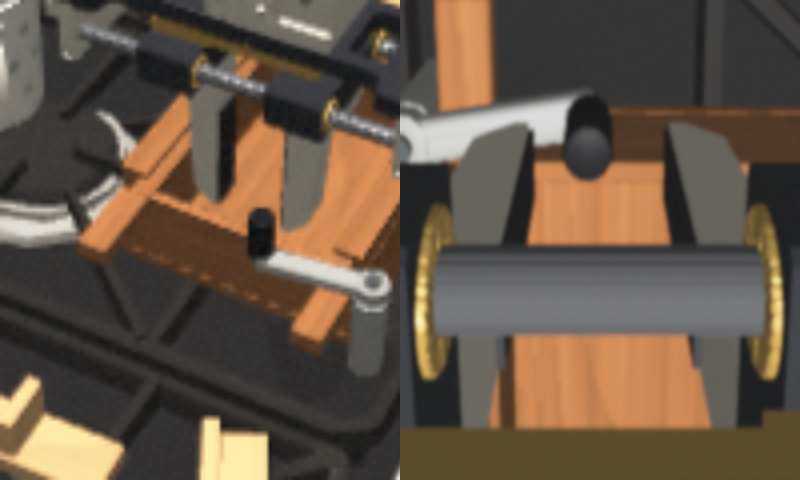

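The fingers stand clearly behind the knob, towards -y, even though the numbers agree. I'll measure the fingers themselves in the scene cloud.

```bash
python3 - <<'E'
from h import *
s=read_state();print(s['tool_pos'],s['ee_rot'],s['joint_pos'])
P,I=cloud('scene');h=masks(I)[1]
g=(h[...,1]<60)
for lo,hi in((.066,.072),(.072,.08),(.08,.09),(.09,.11),(.11,.13)):
    k=(P[...,2]>lo)&(P[...,2]<hi)&(abs(P[...,0]-.51)<.08)&(P[...,1]>-.02)&(P[...,1]<.09)
    p=P[k];print(lo,len(p),p.min(0).round(3),p.max(0).round(3),np.median(p,0).round(3))
for r,c in((200+245//4,230+258//4),(200+215//4,230+310//4),(200+190//4,230+225//4),(200+180//4,230+210//4),(246,287)):print(r,c,P[r,c].round(3),I[r,c])
E
```

```text
[0.5103393  0.04500286 0.06795488] [0.70939784 0.70480621 0.00121031 0.00119866] [-2.94318686e-03  4.53517402e-01  1.85785566e+00  2.10013730e-05
  8.26812783e-01  3.53617931e-03]
0.066 46 [ 0.459 -0.02   0.066] [0.588 0.053 0.071] [0.471 0.015 0.066]
0.072 20 [0.499 0.045 0.072] [0.511 0.052 0.08 ] [0.504 0.05  0.076]
0.08 38 [0.5   0.039 0.08 ] [0.513 0.053 0.088] [0.505 0.048 0.084]
0.09 107 [0.478 0.037 0.092] [0.54  0.057 0.11 ] [0.526 0.054 0.103]
0.11 163 [0.477 0.037 0.11 ] [0.542 0.057 0.13 ] [0.494 0.054 0.12 ]
261 294 [0.506 0.051 0.071] [23 24 16]
253 307 [0.479 0.051 0.105] [ 93 108 132]
247 286 [0.526 0.047 0.097] [38 52 78]
245 282 [0.531 0.054 0.105] [ 97 108 112]
246 287 [0.527 0.041 0.093] [ 53  77 113]
```

```bash
python3 -m crank '{"translation":[[0,0,-0.04],[0,0,-0.04],[0,0,-0.04],[0,0,-0.04],[0,0,-0.04],[0,0,-0.04]],"twist":[[0,0,0],[0,0,0],[0,0,0],[0,0,0],[0,0,0],[0,0,0]],"fingers":[1,1,1,1,1,1]}' 8
cat > tip.py <<'E'
from h import *
s=read_state();t=s['tool_pos'];print(t,s['finger_gap'])
for n in('scene','side'):
    P,I=cloud(n)
    for lo in range(-4,44,4):
        z=t[2]+lo/1000;k=(P[...,2]>z)&(P[...,2]<z+.004)&(abs(P[...,0]-t[0])<.07)&(abs(P[...,1]-t[1])<.04)
        p=P[k]
        if len(p):print(n,lo,len(p),p.min(0).round(3),p.max(0).round(3))
E
python3 tip.py
```

```text
time_s: 6.42
tool_pos: [0.5087, 0.0449, 0.0954]
ee_rot: [0.71, 0.705, -0.0, -0.0]
contact_force: [0.4, 0.4, -1.0]
finger_gap: 0.013
grasp_force: 0.0
[0.50868746 0.04485059 0.09540142] 0.013191128277826362
scene 24 8 [0.501 0.051 0.12 ] [0.52  0.056 0.122]
scene 28 13 [0.497 0.052 0.124] [0.516 0.057 0.127]
scene 32 31 [0.493 0.046 0.127] [0.522 0.056 0.131]
scene 36 20 [0.493 0.042 0.132] [0.523 0.056 0.135]
scene 40 36 [0.492 0.038 0.136] [0.523 0.057 0.139]
side 24 4 [0.501 0.053 0.122] [0.513 0.053 0.123]
side 28 15 [0.499 0.05  0.124] [0.521 0.055 0.127]
side 32 23 [0.494 0.039 0.128] [0.524 0.056 0.131]
side 36 21 [0.494 0.039 0.131] [0.524 0.055 0.135]
side 40 26 [0.494 0.04  0.135] [0.524 0.055 0.139]
```

The real fingertips sit about 25 mm above the reported TCP, and both cameras agree on this. I'll allow for that from now on and go lower.

```bash
python3 -m crank '{"translation":[[0,0,0],[0,0,0],[0,0,0],[0,0,0.02],[0,0,0.05],[0,0,0.073],[0,0,0.073],[0,0,0.073]],"twist":[[0,0,0],[0,0,0],[0,0,0],[0,0,0],[0,0,0],[0,0,0],[0,0,0],[0,0,0]],"fingers":[0.3,0.3,0.3,0.3,0.3,0.3,0.3,0.3]}' 8;  python3 -m crank '{"translation":[[0,0,0],[0,0,0],[0,0,0],[0,0,0],[0,0,0]],"twist":[[0,0,0],[0,0,0],[0,0,0],[0,0,0],[0,0,0]],"fingers":[1,1,1,1,1]}' 8
```

```text
time_s: 7.18
tool_pos: [0.5086, 0.0448, 0.0408]
ee_rot: [0.71, 0.705, -0.001, -0.001]
contact_force: [-0.3, -0.5, 0.1]
finger_gap: 0.353
grasp_force: 0.0
time_s: 7.6
tool_pos: [0.5072, 0.0448, 0.0415]
ee_rot: [0.709, 0.705, -0.001, -0.001]
contact_force: [-10.6, -1.6, 7.7]
finger_gap: 0.146
grasp_force: 8.0
```

Gripped, with an opening of 13.6 mm. Now I'll swing it along the arc.

```bash
python3 -m crank '{"translation":[[0.0086,-0.001,0],[0.0172,-0.0044,0],[0.0262,-0.009,0],[0.0352,-0.0139,0],[0.043,-0.020,0],[0.0503,-0.0276,0],[0.056,-0.036,0],[0.0612,-0.0448,0]],"twist":[[0,0,0],[0,0,0],[0,0,0],[0,0,0],[0,0,0],[0,0,0],[0,0,0],[0,0,0]],"fingers":[1,1,1,1,1,1,1,1]}' 8; python3 -m crank '{"translation":[[0.0035,-0.01,0],[0.0061,-0.0193,0],[0.0068,-0.028,0],[0.0072,-0.0371,0],[0.0072,-0.0371,0],[0.0072,-0.0371,0]],"twist":[[0,0,0],[0,0,0],[0,0,0],[0,0,0],[0,0,0],[0,0,0]],"fingers":[1,1,1,1,1,1]}' 8;
```

```text
time_s: 8.27
tool_pos: [0.4759, 0.0912, 0.0414]
ee_rot: [0.71, 0.705, 0.001, 0.0]
contact_force: [2.4, 1.5, -5.8]
finger_gap: 0.148
grasp_force: 8.0
time_s: 8.77
tool_pos: [0.4475, 0.0967, 0.0415]
ee_rot: [0.71, 0.705, 0.0, -0.0]
contact_force: [-0.6, 3.6, 4.9]
finger_gap: 0.148
grasp_force: 8.0
```

```bash
python3 -m crank '{"translation":[[0,0,0],[0,0,0],[0,0,-0.03],[0,0,-0.08],[0.03,0.1,-0.13],[0.03,0.15,-0.18],[0.03,0.15,-0.2],[0.03,0.15,-0.2]],"twist":[[0,0,0],[0,0,0],[0,0,0],[0,0,0],[0,0,0.0],[0,0,0.0],[0,0,0],[0,0,0]],"fingers":[0.5,0.5,0.5,0.5,0.5,0.5,0.5,0.5]}' 8
cat > look.py <<'E'
from h import *
import sys
def look(n='wrist'):
    P,I=cloud(n);m,h=masks(I)
    s=read_state();print('tool',s['tool_pos'].round(4) if hasattr(s['tool_pos'],'round') else s['tool_pos'])
    for n,b in dict(bar1=(.50,.65,.11,.21),ell=(.42,.54,.09,.22),bar2=(.5,.65,-.29,-.2),lid1=(.42,.6,.23,.34),lid2=(.4,.6,-.41,-.30)).items():
        print(n,'grip',fit(P,m,.031,.045,b))
    print('knob',fit(P,h[...,2]<70,.07,.1,(.4,.5,0.05,.13)))
    b=(.42,.64,-.16,.06)
    k=m&(P[...,2]>.061)&(P[...,2]<.075)&(P[...,0]>.42)&(P[...,0]<.64)&(P[...,1]>-.16)&(P[...,1]<.06);p=P[k]
    if len(p): print('case top x',np.percentile(p[:,0],[.5,99.5]).round(4),'y',np.percentile(p[:,1],[.5,99.5]).round(4))
    return P,I
if __name__=='__main__': look(*sys.argv[1:])
E
python3 look.py
```

```text
time_s: 9.43
tool_pos: [0.5634, 0.1184, 0.1941]
ee_rot: [0.71, 0.705, 0.001, 0.001]
contact_force: [1.1, 0.2, 0.2]
finger_gap: 0.248
grasp_force: 0.0
tool [0.5656 0.1187 0.1961]
bar1 grip {'c': (575.5, 162.4), 'L': 29.3, 'W': 9.0, 'ang': 89.92, 'z': 37.8, 'n': 272}
ell grip {'c': (482.4, 146.5), 'L': 39.7, 'W': 9.2, 'ang': -63.87, 'z': 37.6, 'n': 342}
bar2 grip None
lid1 grip {'c': (506.4, 273.7), 'L': 40.4, 'W': 9.1, 'ang': -89.27, 'z': 33.7, 'n': 464}
lid2 grip None
knob {'c': (449.7, 94.7), 'L': 11.3, 'W': 11.0, 'ang': 39.55, 'z': 85.2, 'n': 197}
case top x [0.5824 0.5981] y [-0.069   0.0258]
```

```bash
python3 -m crank '{"translation":[[0.0583,0.0132,0],[0.0583,0.0132,0.05],[0.0583,0.0132,0.1],[0.0583,0.0132,0.15],[0.0583,0.0132,0.2],[0.0583,0.0132,0.24],[0.0583,0.0132,0.265],[0.0583,0.0132,0.2735]],"twist":[[0,0,-0.008],[0,0,-0.008],[0,0,-0.008],[0,0,-0.008],[0,0,-0.008],[0,0,-0.008],[0,0,-0.008],[0,0,-0.008]],"fingers":[0.45,0.45,0.45,0.45,0.45,0.45,0.45,0.45]}' 8;  python3 -m crank '{"translation":[[0,0,0],[0,0,0],[0,0,0],[0,0,0],[0,0,0]],"twist":[[0,0,0],[0,0,0],[0,0,0],[0,0,0],[0,0,0]],"fingers":[1,1,1,1,1]}' 40
```

```text
time_s: 10.15
tool_pos: [0.5687, 0.1613, -0.0139]
ee_rot: [0.701, 0.713, -0.002, -0.002]
contact_force: [-37.0, -8.9, 99.7]
finger_gap: 0.267
grasp_force: 49.7
time_s: 10.57
tool_pos: [0.5715, 0.1617, -0.0135]
ee_rot: [0.701, 0.714, 0.001, 0.001]
contact_force: [2.8, -0.9, 6.5]
finger_gap: 0.094
grasp_force: 42.8
```

I'd worked from a pose that hadn't settled, so I came down about 5 mm low and off in x. The bar is gripped now at an 8.7 mm opening. From here on I'll let it settle before measuring. I'll lift, go over the case and measure.

```bash
python3 -m crank '{"translation":[[0,0,-0.03],[0,0,-0.08],[0,0,-0.13],[0,0,-0.19],[0,0,-0.24],[-0.05,-0.02,-0.24],[-0.1,-0.04,-0.24],[-0.15,-0.056,-0.24]],"twist":[[0,0,0],[0,0,0],[0,0,0],[0,0,0],[0,0,0.005],[0,0,0.011],[0,0,0.011],[0,0,0.011]],"fingers":[1,1,1,1,1,1,1,1]}' 40; python3 -m crank '{"translation":[[-0.05,0,0],[-0.1,0,0],[-0.13,0,0],[-0.147,0,0],[-0.147,0,0],[-0.147,0,0],[-0.147,0,0],[-0.147,0,0]],"twist":[[0,0,0],[0,0,0],[0,0,0],[0,0,0],[0,0,0],[0,0,0],[0,0,0],[0,0,0]],"fingers":[1,1,1,1,1,1,1,1]}' 40
python3 - <<'E'
from h import *
s=read_state();print(s['tool_pos'],s['ee_rot'])
P,I=cloud('wrist');m,h=masks(I);np.savez('w3.npz',P=P,I=I);cv2.imwrite('pics/w3.png',I)
k=m&(P[...,2]>.060)&(P[...,2]<.072)&(P[...,0]>.42)&(P[...,0]<.64)&(P[...,1]>-.16)&(P[...,1]<.06);p=P[k]
for y in np.arange(-.12,.03,.02):
    q=p[abs(p[:,1]-y)<.004,0]
    if len(q):print(round(y,3),[ (round(float(g.min()),4),round(float(g.max()),4)) for g in (q[q<.52],q[q>.54]) if len(g)])
print(np.percentile(p[:,1],[.5,99.5]))
k=m&(P[...,2]>.12)&(P[...,2]<.25);p=P[k];print(len(p),p.min(0) if len(p) else 0,p.max(0) if len(p) else 0)
E
```

```text
time_s: 11.23
tool_pos: [0.529, 0.0477, 0.1658]
ee_rot: [0.712, 0.702, -0.0, -0.0]
contact_force: [-0.3, -0.2, -0.7]
finger_gap: 0.091
grasp_force: 42.6
time_s: 11.9
tool_pos: [0.5289, -0.0602, 0.1657]
ee_rot: [0.712, 0.702, -0.0, -0.0]
contact_force: [-0.1, 0.2, -1.0]
finger_gap: 0.092
grasp_force: 42.6
[ 0.5289363  -0.06023971  0.16570374] [ 7.12335747e-01  7.01838809e-01 -6.70671999e-05 -2.54231302e-04]
-0.06 [(0.4588, 0.4749), (0.5817, 0.5979)]
-0.04 [(0.4594, 0.4752), (0.5819, 0.5978)]
-0.02 [(0.4592, 0.4755), (0.5822, 0.5978)]
0.0 [(0.4597, 0.4758), (0.5825, 0.5986)]
0.02 [(0.4599, 0.4761), (0.5829, 0.5988)]
[-0.07412672  0.0262511 ]
7328 [ 0.48211872 -0.06691961  0.18083189] [ 0.57828061 -0.04175843  0.24176353]
```

View pics/w3.png

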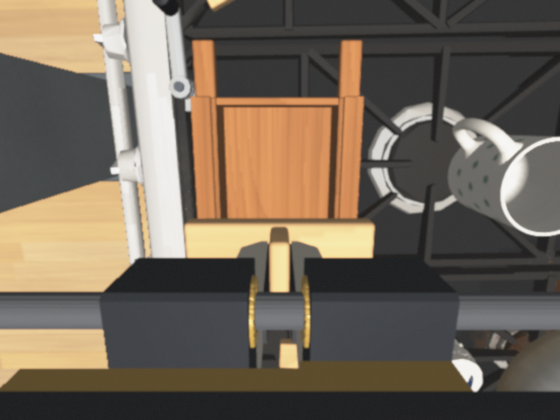

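The view shows the held bar at (280,240), square over the tray. The case's side walls are at columns 205 and 350. I'll lower it at the closed end.

```bash
python3 -m crank '{"translation":[[-0.0552,-0.0032,0],[-0.0552,-0.0032,0],[-0.0552,-0.0032,0.04],[-0.0552,-0.0032,0.08],[-0.0552,-0.0032,0.12],[-0.0552,-0.0032,0.16],[-0.0552,-0.0032,0.18],[-0.0552,-0.0032,0.195]],"twist":[[0,0,0],[0,0,0],[0,0,0],[0,0,0],[0,0,0],[0,0,0],[0,0,0],[0,0,0]],"fingers":[1,1,1,1,1,1,1,1]}' 40; python3 -m crank '{"translation":[[0,0,0.01],[0,0,0.017],[0,0,0.023],[0,0,0.029],[0,0,0.034],[0,0,0.035],[0,0,0.0355],[0,0,0.0357]],"twist":[[0,0,0],[0,0,0],[0,0,0],[0,0,0],[0,0,0],[0,0,0],[0,0,0],[0,0,0]],"fingers":[1,1,1,1,1,1,1,1]}' 40
```

```text
time_s: 12.62
tool_pos: [0.5252, -0.1019, 0.0177]
ee_rot: [0.713, 0.702, -0.001, -0.001]
contact_force: [-0.3, 0.3, -0.1]
finger_gap: 0.094
grasp_force: 42.8
time_s: 13.28
tool_pos: [0.5264, -0.1025, -0.0066]
ee_rot: [0.713, 0.701, 0.0, 0.0]
contact_force: [-0.9, 5.0, 3.2]
finger_gap: 0.093
grasp_force: 43.3
```

```bash
python3 -m crank '{"translation":[[0,0,0],[0,0,0],[0,0,0],[0,0,-0.03],[0,0,-0.08],[0,0,-0.13],[0,0,-0.18],[0,0,-0.22]],"twist":[[0,0,0],[0,0,0],[0,0,0],[0,0,0],[0,0,0],[0,0,0],[0,0,0],[0,0,0]],"fingers":[0.5,0.5,0.5,0.5,0.5,0.5,0.5,0.5]}' 40; python3 -m crank '{"translation":[[-0.05,0.03,-0.02],[-0.1,0.0656,-0.04],[-0.15,0.0656,-0.05],[-0.17,0.0656,-0.05],[-0.17,0.0656,-0.05],[-0.17,0.0656,-0.05],[-0.17,0.0656,-0.05]],"twist":[[0,0,0],[0,0,0],[0,0,0],[0,0,0],[0,0,0],[0,0,0],[0,0,0]],"fingers":[0.5,0.5,0.5,0.5,0.5,0.5,0.5]}'
cat > look2.py <<'E'
from h import *
import sys
a=list(map(float,sys.argv[1:5]));lo,hi=(float(sys.argv[5]),float(sys.argv[6])) if len(sys.argv)>5 else (.031,.045)
s=read_state();print(s['tool_pos'],np.degrees(2*np.arctan2(s['ee_rot'][1],s['ee_rot'][0])))
P,I=cloud('wrist');m,h=masks(I);cv2.imwrite('pics/last.png',I);np.savez('last.npz',P=P,I=I)
print('grip',fit(P,m,lo,hi,a));print('plate',fit(P,m,lo-.026,hi-.026,a))
E
python3 look2.py .5 .65 -.3 -.2; python3 - <<'E'
from h import *
P,I=cloud('scene');m,h=masks(I)
print('placed',fit(P,m,.03,.05,(.47,.585,-.125,.02)),fit(P,m,.012,.026,(.47,.585,-.125,.02)))
for n,b in dict(ell=(.40,.56,.05,.25),lid1=(.42,.62,.22,.36)).items(): print(n,fit(P,m,.027,.045,b))
E
```

```text
time_s: 13.95
tool_pos: [0.5263, -0.1032, 0.1609]
ee_rot: [0.713, 0.701, 0.0, 0.001]
contact_force: [-0.1, -1.2, 0.3]
finger_gap: 0.248
grasp_force: 0.0
time_s: 14.53
tool_pos: [0.5728, -0.2305, 0.195]
ee_rot: [0.713, 0.701, -0.0, -0.0]
contact_force: [0.2, 0.6, -0.0]
finger_gap: 0.252
grasp_force: 0.0
[ 0.57276607 -0.23045059  0.19501025] 89.06801326719184
grip {'c': (575.6, -254.1), 'L': 30.1, 'W': 8.8, 'ang': 86.47, 'z': 37.9, 'n': 247}
plate {'c': (576.2, -254.3), 'L': 94.9, 'W': 32.2, 'ang': -2.59, 'z': 12.1, 'n': 2248}
placed {'c': (530.2, -50.2), 'L': 138.5, 'W': 110.7, 'ang': -89.04, 'z': 42.1, 'n': 575} {'c': (534.9, -58.8), 'L': 118.4, 'W': 90.6, 'ang': 88.78, 'z': 17.3, 'n': 533}
ell {'c': (478.5, 120.3), 'L': 96.3, 'W': 25.2, 'ang': 86.8, 'z': 37.0, 'n': 118}
lid1 {'c': (504.4, 276.6), 'L': 40.5, 'W': 9.5, 'ang': -88.15, 'z': 32.5, 'n': 151}
```

```bash
python3 -m crank '{"translation":[[-0.0315,0.002,0.04],[-0.0315,0.002,0.09],[-0.0315,0.002,0.14],[-0.0315,0.002,0.18],[-0.0315,0.002,0.2],[-0.0315,0.002,0.2],[-0.0315,0.002,0.2],[-0.0315,0.002,0.2]],"twist":[[0,0,0.0104],[0,0,0.0104],[0,0,0.0104],[0,0,0.0104],[0,0,0.0104],[0,0,0.0104],[0,0,0.0104],[0,0,0.0104]],"fingers":[0.5,0.5,0.5,0.5,0.5,0.5,0.5,0.5]}'; python3 -c "
from h import *
rel(.5756,-.2541,-.005,87.2)"
```

```text
time_s: 15.3
tool_pos: [0.5751, -0.2547, 0.047]
ee_rot: [0.724, 0.69, 0.0, 0.001]
contact_force: [0.1, 0.6, 0.5]
finger_gap: 0.251
grasp_force: 0.0
T [0.0009, 0.0004, 0.0693] W [0.0006, 0.0003, 0.0002]
```

```bash
python3 -m crank '{"translation":[[0,0,0.025],[0,0,0.045],[0,0,0.06],[0,0,0.068],[0,0,0.0693],[0,0,0.0693],[0,0,0.0693]],"twist":[[0,0,0],[0,0,0],[0,0,0],[0,0,0],[0,0,0],[0,0,0],[0,0,0]],"fingers":[0.5,0.5,0.5,0.5,0.5,0.5,0.5]}';python3 -m crank '{"translation":[[0,0,0],[0,0,0],[0,0,0],[0,0,0],[0,0,0]],"twist":[[0,0,0],[0,0,0],[0,0,0],[0,0,0],[0,0,0]],"fingers":[1,1,1,1,1]}' 40;
```

```text
time_s: 15.88
tool_pos: [0.5747, -0.2551, -0.0057]
ee_rot: [0.724, 0.69, 0.0, 0.001]
contact_force: [0.2, -0.2, -0.3]
finger_gap: 0.252
grasp_force: 0.0
time_s: 16.3
tool_pos: [0.5745, -0.255, -0.0061]
ee_rot: [0.724, 0.69, 0.0, 0.0]
contact_force: [-0.8, 0.5, 4.6]
finger_gap: 0.099
grasp_force: 40.0
```

```bash
python3 -m crank '{"translation":[[0,0,-0.03],[0,0,-0.08],[0,0,-0.13],[0,0,-0.18],[0.03,0,-0.233],[0.08,-0.02,-0.233],[0.13,-0.04,-0.233],[0.18,-0.05,-0.233]],"twist":[[0,0,0],[0,0,0],[0,0,0],[0,0,0],[0,0,-0.005],[0,0,-0.011],[0,0,-0.011],[0,0,-0.011]],"fingers":[1,1,1,1,1,1,1,1]}' 40; python3 -m crank '{"translation":[[0.05,-0.01,0],[0.08,-0.01,0],[0.1,-0.01,0],[0.1,-0.01,0],[0.1,-0.01,0],[0.1,-0.01,0],[0.1,-0.01,0]],"twist":[[0,0,0],[0,0,0],[0,0,0],[0,0,0],[0,0,0],[0,0,0],[0,0,0]],"fingers":[1,1,1,1,1,1,1]}' 40
cat > held.py <<'E'
from h import *
s=read_state();t=np.array(s['tool_pos']);print(t,np.degrees(2*np.arctan2(s['ee_rot'][1],s['ee_rot'][0])))
P,I=cloud('wrist');m,h=masks(I);cv2.imwrite('pics/last.png',I);np.savez('last.npz',P=P,I=I)
k=m&(P[...,2]>t[2]+.005)&(P[...,2]<t[2]+.075)&(np.hypot(P[...,0]-t[0],P[...,1]-t[1])<.1);p=P[k]
print('held x',np.percentile(p[:,0],[.3,99.7]).round(4),'y',np.percentile(p[:,1],[.3,99.7]).round(4),'z',np.percentile(p[:,2],[.3,99.7]).round(4))
# front edge line
e=[]
for x in np.arange(p[:,0].min()+.006,p[:,0].max()-.006,.004):
    q=p[abs(p[:,0]-x)<.002]
    if len(q)>3:e.append((x,np.percentile(q[:,1],98)))
e=np.array(e);print('front edge slope deg',np.degrees(np.polyfit(e[:,0],e[:,1],1)[0]).round(2),'y mid',np.median(e[:,1]).round(4))
E
python3 held.py
```

```text
time_s: 16.97
tool_pos: [0.5419, -0.1168, 0.1685]
ee_rot: [0.712, 0.702, 0.0, 0.0]
contact_force: [0.5, 0.6, -1.0]
finger_gap: 0.098
grasp_force: 40.0
time_s: 17.55
tool_pos: [0.5369, -0.044, 0.168]
ee_rot: [0.713, 0.702, -0.0, -0.0]
contact_force: [-0.7, -0.0, -1.0]
finger_gap: 0.094
grasp_force: 40.0
[ 0.53690632 -0.04404894  0.16798378] 89.11231047163002
held x [0.4909 0.5854] y [-0.0534 -0.0264] z [0.1761 0.226 ]
front edge slope deg -0.82 y mid -0.0271
```

```bash
python3 -m crank '{"translation":[[-0.0294,-0.0132,0],[-0.0294,-0.0132,0],[-0.0294,-0.0132,0.04],[-0.0294,-0.0132,0.08],[-0.0294,-0.0132,0.12],[-0.0294,-0.0132,0.15],[-0.0294,-0.0132,0.17],[-0.0294,-0.0132,0.185]],"twist":[[0,0,0],[0,0,0],[0,0,0],[0,0,0],[0,0,0],[0,0,0],[0,0,0],[0,0,0]],"fingers":[1,1,1,1,1,1,1,1]}' 40; python3 -m crank '{"translation":[[0,0,0.01],[0,0,0.018],[0,0,0.025],[0,0,0.031],[0,0,0.036],[0,0,0.039],[0,0,0.0398],[0,0,0.0398]],"twist":[[0,0,0],[0,0,0],[0,0,0],[0,0,0],[0,0,0],[0,0,0],[0,0,0],[0,0,0]],"fingers":[1,1,1,1,1,1,1,1]}' 40; python3 -c "
from h import *
rel(.527,-.0661,-.0005,89.2)"
```

```text
time_s: 18.27
tool_pos: [0.5261, -0.0653, 0.0277]
ee_rot: [0.713, 0.702, -0.001, -0.001]
contact_force: [0.3, -0.6, -1.2]
finger_gap: 0.092
grasp_force: 40.0
time_s: 18.93
tool_pos: [0.5269, -0.065, -0.0002]
ee_rot: [0.712, 0.702, 0.0, 0.0]
contact_force: [-0.3, 0.2, 0.3]
finger_gap: 0.093
grasp_force: 40.0
T [-0.0015, 0.0001, 0.0005] W [0.0002, 0.0, -0.0001]
```

Now I'll open, rise, and go above the L with a look at the tray on the way.

```bash
python3 -m crank '{"translation":[[0,0,0.002],[0,0,0.002],[0,0,0.002],[0,0,-0.03],[0,0,-0.08],[0,0,-0.13],[0,0,-0.18],[0,0,-0.23]],"twist":[[0,0,0],[0,0,0],[0,0,0],[0,0,0],[0,0,0],[0,0,0],[0,0,0],[0,0,0]],"fingers":[0.5,0.5,0.5,0.5,0.5,0.5,0.5,0.5]}' 40; python3 -m crank '{"translation":[[0.05,0,-0.03],[0.08,0,-0.06],[0.08,0,-0.06],[0.08,0,-0.06],[0.08,0,-0.06]],"twist":[[0,0,0],[0,0,0],[0,0,0],[0,0,0],[0,0,0]],"fingers":[0.5,0.5,0.5,0.5,0.5]}'
python3 look2.py .40 .56 .02 .25; python3 - <<'E'
from h import *
d=np.load('last.npz');P,I=d['P'],d['I'];m,h=masks(I)
k=m&(h[...,1]<140)&(P[...,2]>.014)&(P[...,2]<.024)&(P[...,0]>.47)&(P[...,0]<.585)&(P[...,1]>-.125)&(P[...,1]<.02);p=P[k];print(len(p), p.min(0) if len(p) else 0,p.max(0) if len(p) else 0)
print(fit(P,m,.036,.05,(.5,.56,-.12,.02)))
E
```

```text
time_s: 19.6
tool_pos: [0.5264, -0.0649, 0.174]
ee_rot: [0.712, 0.702, 0.0, 0.0]
contact_force: [1.0, -0.4, -0.4]
finger_gap: 0.245
grasp_force: 0.0
time_s: 20.02
tool_pos: [0.5272, -0.0053, 0.2162]
ee_rot: [0.712, 0.702, -0.0, -0.0]
contact_force: [-0.4, 0.1, -0.3]
finger_gap: 0.249
grasp_force: 0.0
[ 0.52717295 -0.00526931  0.21624473] 89.19478890488958
grip {'c': (483.3, 75.5), 'L': 162.9, 'W': 81.4, 'ang': -59.53, 'z': 37.9, 'n': 559}
plate {'c': (486.9, 92.9), 'L': 172.6, 'W': 95.8, 'ang': -71.75, 'z': 11.8, 'n': 2652}
3007 [ 0.47609711 -0.11862188  0.01400546] [0.58167106 0.01676374 0.0239991 ]
{'c': (527.7, -83.7), 'L': 69.2, 'W': 54.3, 'ang': 89.1, 'z': 43.9, 'n': 677}
```

View pics/last.png

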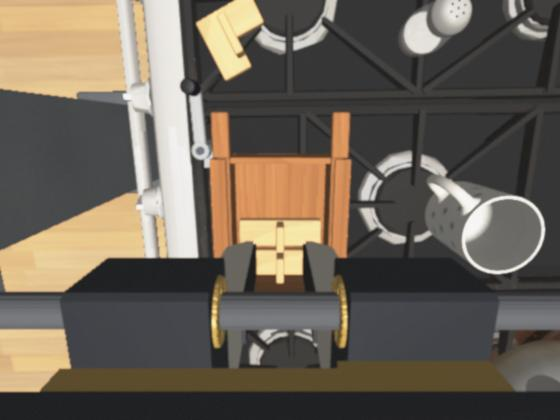

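Both bars lie flat in the tray, with their grips at (281,237) and (281,265). The L is at (232,38), unmoved. I'll profile the free space.

```bash
python3 - <<'E'
from h import *
d=np.load('last.npz');P,I=d['P'],d['I'];m,h=masks(I)
print('ell',fit(P,m,.031,.045,(.43,.53,.11,.22)))
for c in (252,300,312):
    print([(r,tuple((P[r,c]*1000).round(0).astype(int)[1:]),int(I[r,c,0])) for r in range(148,236,2) if r<168 or r>214])
E
```

```text
ell {'c': (482.4, 146.1), 'L': 40.0, 'W': 8.6, 'ang': -64.06, 'z': 37.7, 'n': 406}
[(148, (np.int64(31), np.int64(-34)), 55), (150, (np.int64(29), np.int64(-35)), 54), (152, (np.int64(26), np.int64(-35)), 53), (154, (np.int64(27), np.int64(6)), 45), (156, (np.int64(27), np.int64(31)), 47), (158, (np.int64(27), np.int64(50)), 83), (160, (np.int64(25), np.int64(50)), 94), (162, (np.int64(23), np.int64(50)), 90), (164, (np.int64(16), np.int64(5)), 93), (166, (np.int64(13), np.int64(6)), 94), (216, (np.int64(-46), np.int64(6)), 93), (218, (np.int64(-48), np.int64(10)), 77), (220, (np.int64(-49), np.int64(16)), 117), (222, (np.int64(-50), np.int64(19)), 162), (224, (np.int64(-53), np.int64(17)), 162), (226, (np.int64(-55), np.int64(18)), 160), (228, (np.int64(-57), np.int64(20)), 163), (230, (np.int64(-61), np.int64(17)), 160), (232, (np.int64(-62), np.int64(19)), 157), (234, (np.int64(-65), np.int64(18)), 157)]
[(148, (np.int64(32), np.int64(-4)), 54), (150, (np.int64(30), np.int64(-4)), 55), (152, (np.int64(28), np.int64(-4)), 54), (154, (np.int64(26), np.int64(5)), 40), (156, (np.int64
[... 791 characters left out ...]
.int64(26), np.int64(4)), 41), (156, (np.int64(26), np.int64(30)), 45), (158, (np.int64(26), np.int64(49)), 82), (160, (np.int64(24), np.int64(50)), 96), (162, (np.int64(22), np.int64(52)), 95), (164, (np.int64(15), np.int64(5)), 90), (166, (np.int64(12), np.int64(7)), 90), (216, (np.int64(-47), np.int64(6)), 85), (218, (np.int64(-49), np.int64(9)), 74), (220, (np.int64(-50), np.int64(15)), 115), (222, (np.int64(-51), np.int64(19)), 160), (224, (np.int64(-54), np.int64(18)), 168), (226, (np.int64(-56), np.int64(17)), 171), (228, (np.int64(-59), np.int64(18)), 175), (230, (np.int64(-61), np.int64(17)), 171), (232, (np.int64(-63), np.int64(18)), 168), (234, (np.int64(-66), np.int64(19)), 167)]
```

```bash
python3 -m crank '{"translation":[[0.05,-0.015,0],[0.1,-0.03,0.02],[0.15,-0.05,0.06],[0.2,-0.0625,0.12],[0.2,-0.0625,0.18],[0.2,-0.0625,0.2],[0.2,-0.0625,0.2],[0.2,-0.0625,0.2]],"twist":[[0,0,-0.03],[0,0,-0.07],[0,0,-0.1],[0,0,-0.149],[0,0,-0.149],[0,0,-0.149],[0,0,-0.149],[0,0,-0.149]],"fingers":[0.5,0.5,0.5,0.5,0.5,0.5,0.5,0.5]}' 40; python3 -m crank '{"translation":[[0,0,0],[0,0,0]],"twist":[[0,0,0],[0,0,0]],"fingers":[0.5,0.5]}'; python3 look2.py .43 .53 .11 .22;python3 -c "
from h import *
rel(.4824,.1461,-.0075,116)"
```

```text
time_s: 20.73
tool_pos: [0.4817, 0.1448, 0.0657]
ee_rot: [0.53, 0.848, -0.002, -0.002]
contact_force: [0.2, 0.5, 1.6]
finger_gap: 0.254
grasp_force: 0.0
time_s: 20.9
tool_pos: [0.4845, 0.1451, 0.0691]
ee_rot: [0.531, 0.848, 0.001, 0.001]
contact_force: [0.4, -0.2, 0.4]
finger_gap: 0.25
grasp_force: 0.0
[0.48445174 0.14513582 0.06912516] 115.91808364059963
grip {'c': (481.8, 146.8), 'L': 40.4, 'W': 8.6, 'ang': -64.02, 'z': 37.9, 'n': 759}
plate {'c': (486.0, 149.1), 'L': 64.2, 'W': 64.0, 'ang': -63.73, 'z': 11.9, 'n': 4587}
T [0.0023, -0.0022, 0.1021] W [0.001, 0.0003, -0.0004]
```

```bash
python3 -m crank '{"translation":[[0.002,-0.0022,0.03],[0.002,-0.0022,0.055],[0.002,-0.0022,0.075],[0.002,-0.0022,0.09],[0.002,-0.0022,0.099],[0.002,-0.0022,0.102],[0.002,-0.0022,0.102]],"twist":[[0,0,0],[0,0,0],[0,0,0],[0,0,0],[0,0,0],[0,0,0],[0,0,0]],"fingers":[0.5,0.5,0.5,0.5,0.5,0.5,0.5]}';python3 -m crank '{"translation":[[0,0,0],[0,0,0],[0,0,0],[0,0,0],[0,0,0]],"twist":[[0,0,0],[0,0,0],[0,0,0],[0,0,0],[0,0,0]],"fingers":[1,1,1,1,1]}' 40;
```

```text
time_s: 21.53
tool_pos: [0.4811, 0.1462, -0.0092]
ee_rot: [0.53, 0.848, 0.0, 0.0]
contact_force: [-0.3, -0.0, 0.4]
finger_gap: 0.253
grasp_force: 0.0
time_s: 21.95
tool_pos: [0.4812, 0.1464, -0.0089]
ee_rot: [0.53, 0.848, 0.0, 0.0]
contact_force: [-0.7, -0.1, 6.3]
finger_gap: 0.088
grasp_force: 40.0
```

```bash
python3 -m crank '{"translation":[[0,0,-0.03],[0,0,-0.08],[0,0,-0.13],[0,0,-0.18],[0,0,-0.232],[0,0,-0.232],[0,0,-0.232],[0,0,-0.232]],"twist":[[0,0,0],[0,0,0],[0,0,0],[0,0,0.04],[0,0,0.08],[0,0,0.12],[0,0,0.148],[0,0,0.148]],"fingers":[1,1,1,1,1,1,1,1]}' 40;  python3 -m crank '{"translation":[[0,0,0],[0,0,0]],"twist":[[0,0,0],[0,0,0]],"fingers":[1,1]}';python3 -c "
from h import *
rel(.5240,.0,.165,89.2)"
```

```text
time_s: 22.62
tool_pos: [0.4808, 0.1464, 0.1652]
ee_rot: [0.712, 0.702, 0.0, 0.0]
contact_force: [-0.2, 0.2, -1.3]
finger_gap: 0.09
grasp_force: 40.0
time_s: 22.78
tool_pos: [0.4804, 0.1462, 0.1641]
ee_rot: [0.71, 0.704, -0.0, -0.0]
contact_force: [-0.1, -0.5, -0.9]
finger_gap: 0.092
grasp_force: 40.0
T [-0.1945, 0.0597, -0.0012] W [-0.0003, 0.0001, 0.0019]
```

```bash
python3 -m crank '{"translation":[[-0.05,0.02,0],[-0.1,0.04,0],[-0.15,0.05,0],[-0.18,0.058,0],[-0.194,0.06,0],[-0.194,0.06,0],[-0.194,0.06,0],[-0.194,0.06,0]],"twist":[[0,0,0],[0,0,0.001],[0,0,0.001],[0,0,0.001],[0,0,0.001],[0,0,0.001],[0,0,0.001],[0,0,0.001]],"fingers":[1,1,1,1,1,1,1,1]}' 40;  python3 held.py; python3 - <<'E'
from h import *
d=np.load('last.npz');P,I=d['P'],d['I'];m,h=masks(I);t=read_state()['tool_pos']
k=m&(P[...,2]>t[2]+.012)&(P[...,2]<t[2]+.024)&(abs(P[...,0]-t[0])<.08);p=P[k]
for x in np.arange(-.03,.045,.006):
    q=p[abs(p[:,0]-t[0]-x)<.002]
    if len(q):print(round(x,3),q[:,1].max().round(4),end=' ')
E
```

```text
time_s: 23.45
tool_pos: [0.5237, 0.0015, 0.1643]
ee_rot: [0.712, 0.703, -0.0, -0.0]
contact_force: [-0.2, 0.3, -1.1]
finger_gap: 0.09
grasp_force: 40.0
[0.52373015 0.00151204 0.16433555] 89.26104746896372
held x [0.4979 0.5611] y [-0.0064  0.0344] z [0.1769 0.2222]
front edge slope deg -0.76 y mid 0.034
-0.024 0.0347 -0.018 0.0346 -0.012 0.0345 -0.006 0.0344 -0.0 0.0343 0.006 0.0343 0.012 0.0343 0.018 0.0341 0.024 0.034 0.03 0.0341 0.036 0.0339
```

```bash
python3 -m crank '{"translation":[[-0.0221,-0.0007,0],[-0.0221,-0.0007,0],[-0.0221,-0.0007,0.04],[-0.0221,-0.0007,0.08],[-0.0221,-0.0007,0.12],[-0.0221,-0.0007,0.15],[-0.0221,-0.0007,0.17],[-0.0221,-0.0007,0.185]],"twist":[[0,0,0],[0,0,0],[0,0,0],[0,0,0],[0,0,0],[0,0,0],[0,0,0],[0,0,0]],"fingers":[1,1,1,1,1,1,1,1]}' 40; python3 -m crank '{"translation":[[0,0,0.008],[0,0,0.016],[0,0,0.023],[0,0,0.029],[0,0,0.033],[0,0,0.036],[0,0,0.0366],[0,0,0.0366]],"twist":[[0,0,0],[0,0,0],[0,0,0],[0,0,0],[0,0,0],[0,0,0],[0,0,0],[0,0,0]],"fingers":[1,1,1,1,1,1,1,1]}' 40
```

```text
time_s: 24.17
tool_pos: [0.5226, -0.015, 0.0242]
ee_rot: [0.712, 0.702, -0.0, -0.001]
contact_force: [-0.1, 0.2, -1.0]
finger_gap: 0.092
grasp_force: 40.0
time_s: 24.83
tool_pos: [0.5234, -0.0163, -0.0016]
ee_rot: [0.712, 0.702, 0.0, 0.0]
contact_force: [0.2, -1.0, -0.4]
finger_gap: 0.091
grasp_force: 40.0
```

```bash
python3 -m crank '{"translation":[[0,0,0.002],[0,0,0.002],[0,0,0.002],[0,0,-0.03],[0,0,-0.08],[0,0,-0.13],[0,0,-0.18],[0,0,-0.23]],"twist":[[0,0,0],[0,0,0],[0,0,0],[0,0,0],[0,0,0],[0,0,0],[0,0,0],[0,0,0]],"fingers":[0.6,0.6,0.6,0.5,0.5,0.5,0.5,0.5]}' 40; python3 -m crank '{"translation":[[0.05,0,-0.03],[0.1,0,-0.06],[0.1,0,-0.06],[0.1,0,-0.06],[0.1,0,-0.06]],"twist":[[0,0,0],[0,0,0],[0,0,0],[0,0,0],[0,0,0]],"fingers":[0.5,0.5,0.5,0.5,0.5]}'
python3 look2.py .42 .6 .22 .36;
```

```text
time_s: 25.5
tool_pos: [0.523, -0.0162, 0.1729]
ee_rot: [0.712, 0.702, 0.0, 0.0]
contact_force: [0.4, 0.1, 0.2]
finger_gap: 0.252
grasp_force: 0.0
time_s: 25.92
tool_pos: [0.5241, 0.0585, 0.2153]
ee_rot: [0.712, 0.702, -0.0, -0.0]
contact_force: [0.3, -1.2, -0.8]
finger_gap: 0.25
grasp_force: 0.0
[0.52405263 0.05853788 0.2153159 ] 89.22284060409008
grip None
plate {'c': (506.5, 242.4), 'L': 121.7, 'W': 11.6, 'ang': -0.61, 'z': 7.6, 'n': 1314}
```

View pics/last.png

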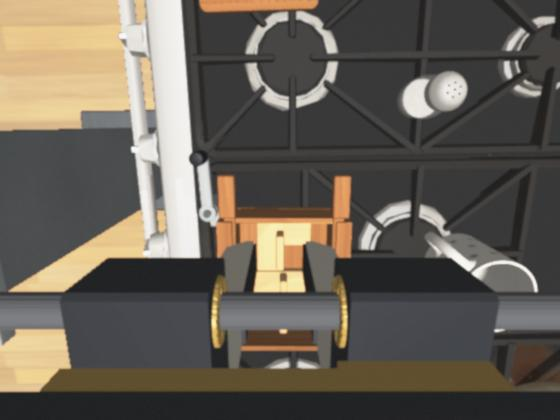

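The L is in the tray with its grip at (280,248), and the bars sit behind it. Next I'll check flatness numerically and go to the near lid.

```bash
python3 - <<'E'
from h import *
d=np.load('last.npz');P,I=d['P'],d['I']
for r,c in((228,268),(228,300),(260,264),(238,266),(238,300),(232,280),(282,262)):print(r,c,np.nanmedian(P[r-1:r+2,c-1:c+2].reshape(-1,3),0).round(4),I[r,c])
E
python3 -m crank '{"translation":[[0.05,0,0],[0.1,-0.01,0],[0.15,-0.02,0],[0.2,-0.0235,0],[0.23,-0.0235,0],[0.23,-0.0235,0],[0.23,-0.0235,0],[0.23,-0.0235,0]],"twist":[[0,0,0],[0,0,0],[0,0,0],[0,0,0],[0,0,0],[0,0,0],[0,0,0],[0,0,0]],"fingers":[0.5,0.5,0.5,0.5,0.5,0.5,0.5,0.5]}'; python3 -m crank '{"translation":[[0,0,0],[0,0,0]],"twist":[[0,0,0],[0,0,0]],"fingers":[0.5,0.5]}';python3 look2.py .42 .6 .22 .36 .029 .042
```

```text
228 268 [0.5113 0.0061 0.0185] [181 238 247]
228 300 [0.5486 0.0056 0.0178] [173 233 246]
260 264 [ 0.5056 -0.0337  0.0184] [177 236 247]
238 266 [ 0.5087 -0.0058  0.0181] [182 239 247]
238 300 [ 0.5486 -0.0068  0.0179] [181 238 247]
232 280 [0.5252 0.0038 0.0271] [ 65  89 110]
282 262 [ 0.5025 -0.0622  0.0182] [160 224 245]
time_s: 26.63
tool_pos: [0.5092, 0.23, 0.2149]
ee_rot: [0.713, 0.702, -0.001, -0.0]
contact_force: [-0.2, 0.2, -0.9]
finger_gap: 0.251
grasp_force: 0.0
time_s: 26.8
tool_pos: [0.5095, 0.2302, 0.2156]
ee_rot: [0.713, 0.701, -0.0, -0.0]
contact_force: [0.1, -0.2, 0.2]
finger_gap: 0.248
grasp_force: 0.0
[0.50946566 0.23018422 0.21563822] 89.07637259654273
grip {'c': (506.2, 274.1), 'L': 38.8, 'W': 8.9, 'ang': -88.99, 'z': 33.8, 'n': 321}
plate {'c': (506.3, 273.6), 'L': 122.3, 'W': 71.2, 'ang': 0.83, 'z': 8.0, 'n': 6496}
```

```bash
python3 -m crank '{"translation":[[0.04,-0.0052,0.03],[0.0581,-0.0052,0.08],[0.0581,-0.0052,0.13],[0.0581,-0.0052,0.18],[0.0581,-0.0052,0.22],[0.0581,-0.0052,0.24],[0.0581,-0.0052,0.24],[0.0581,-0.0052,0.24]],"twist":[[0,0,-0.01],[0,0,-0.01],[0,0,-0.01],[0,0,-0.01],[0,0,-0.01],[0,0,-0.01],[0,0,-0.01],[0,0,-0.01]],"fingers":[0.5,0.5,0.5,0.5,0.5,0.5,0.5,0.5]}'; python3 -c "
from h import *
rel(.5063,.2738,-.013,90.85)"
```

```text
time_s: 27.52
tool_pos: [0.5061, 0.2746, 0.0358]
ee_rot: [0.701, 0.713, -0.0, -0.0]
contact_force: [-0.3, -0.0, 1.0]
finger_gap: 0.248
grasp_force: 0.0
T [-0.0011, 0.0004, 0.0651] W [-0.0003, 0.0001, 0.0005]
```

```bash
python3 -m crank '{"translation":[[0,0,0.02],[0,0,0.035],[0,0,0.048],[0,0,0.057],[0,0,0.062],[0,0,0.064],[0,0,0.064]],"twist":[[0,0,0],[0,0,0],[0,0,0],[0,0,0],[0,0,0],[0,0,0],[0,0,0]],"fingers":[0.5,0.5,0.5,0.5,0.5,0.5,0.5]}';python3 -m crank '{"translation":[[0,0,0],[0,0,0],[0,0,0],[0,0,0],[0,0,0]],"twist":[[0,0,0],[0,0,0],[0,0,0],[0,0,0],[0,0,0]],"fingers":[1,1,1,1,1]}' 45;
```

```text
time_s: 28.1
tool_pos: [0.506, 0.2751, -0.0122]
ee_rot: [0.701, 0.713, -0.0, -0.0]
contact_force: [1.1, 1.7, -0.1]
finger_gap: 0.251
grasp_force: 0.0
time_s: 28.52
tool_pos: [0.5061, 0.2752, -0.0118]
ee_rot: [0.701, 0.713, 0.0, 0.0]
contact_force: [-1.0, -0.7, 4.7]
finger_gap: 0.092
grasp_force: 45.0
```

```bash
python3 -m crank '{"translation":[[0,0,-0.03],[0,0,-0.08],[0,0,-0.13],[0,0,-0.17],[-0.04,0.01,-0.18],[-0.09,0.02,-0.18],[-0.14,0.028,-0.18],[-0.19,0.028,-0.18]],"twist":[[0,0,0],[0,0,0],[0,0,0],[0,0,0.005],[0,0,0.009],[0,0,0.009],[0,0,0.009],[0,0,0.009]],"fingers":[1,1,1,1,1,1,1,1]}' 45;python3 -m crank '{"translation":[[-0.04,0,0],[-0.07,0,0],[-0.0825,0,0],[-0.0825,0,0],[-0.0825,0,0],[-0.0825,0,0],[-0.0825,0,0]],"twist":[[0,0,0],[0,0,0],[0,0,0],[0,0,0],[0,0,0],[0,0,0],[0,0,0]],"fingers":[1,1,1,1,1,1,1]}'; python3 held.py
```

```text
time_s: 29.18
tool_pos: [0.53, 0.1315, 0.123]
ee_rot: [0.711, 0.703, 0.0, 0.0]
contact_force: [0.2, -0.8, -1.4]
finger_gap: 0.092
grasp_force: 45.0
time_s: 29.77
tool_pos: [0.5287, 0.0723, 0.1227]
ee_rot: [0.711, 0.704, 0.0, -0.0]
contact_force: [0.5, 0.1, -1.7]
finger_gap: 0.096
grasp_force: 45.0
[0.52867283 0.07230995 0.12274544] 89.43339339042063
held x [0.4694 0.5905] y [0.0645 0.1073] z [0.1345 0.17  ]
front edge slope deg -0.52 y mid 0.1067
```

```bash
python3 -m crank '{"translation":[[0,0,0.03],[0,0,0.06],[0,0,0.08],[0,0,0.095],[0,0,0.105],[0,0,0.109],[0,0,0.109],[0,0,0.109]],"twist":[[0,0,0.0014],[0,0,0.0014],[0,0,0.0014],[0,0,0.0014],[0,0,0.0014],[0,0,0.0014],[0,0,0.0014],[0,0,0.0014]],"fingers":[1,1,1,1,1,1,1,1]}' 45;python3 held.py
```

```text
time_s: 30.48
tool_pos: [0.5292, 0.0713, 0.0417]
ee_rot: [0.713, 0.702, 0.0, 0.0]
contact_force: [-0.4, -0.2, -1.0]
finger_gap: 0.09
grasp_force: 45.0
[0.52916761 0.07126474 0.0416608 ] 89.11224660411742
held x [0.4632 0.5969] y [0.0633 0.1064] z [0.0493 0.0888]
front edge slope deg 1.93 y mid 0.1056
```

```bash
python3 -m crank '{"translation":[[0,-0.0005,0.003],[0,-0.0005,0.003],[-0.01,-0.0005,0.003],[-0.02,-0.0005,0.003],[-0.03,-0.0005,0.003],[-0.04,-0.0005,0.003],[-0.05,-0.0005,0.003],[-0.06,-0.0005,0.003]],"twist":[[0,0,0],[0,0,0],[0,0,0],[0,0,0],[0,0,0],[0,0,0],[0,0,0],[0,0,0]],"fingers":[1,1,1,1,1,1,1,1]}' 45
```

```text
time_s: 31.2
tool_pos: [0.5276, 0.0251, 0.0389]
ee_rot: [0.713, 0.701, 0.0, 0.0]
contact_force: [-0.7, 0.0, -2.1]
finger_gap: 0.096
grasp_force: 45.0
```

```bash
python3 -m crank '{"translation":[[-0.02,0,0],[-0.04,0,0],[-0.06,0,0],[-0.08,0,0],[-0.1,0,0],[-0.115,0,0],[-0.125,0,0],[-0.13,0,0]],"twist":[[0,0,0],[0,0,0],[0,0,0],[0,0,0],[0,0,0],[0,0,0],[0,0,0],[0,0,0]],"fingers":[1,1,1,1,1,1,1,1]}' 45; python3 -m crank '{"translation":[[-0.004,0,0],[-0.008,0,0],[-0.011,0,0],[-0.013,0,0],[-0.015,0,0],[-0.0155,0,0]],"twist":[[0,0,0],[0,0,0],[0,0,0],[0,0,0],[0,0,0],[0,0,0]],"fingers":[1,1,1,1,1,1]}' 45
```

```text
time_s: 31.87
tool_pos: [0.5261, -0.0724, 0.0388]
ee_rot: [0.713, 0.701, 0.0, 0.0]
contact_force: [-0.2, -0.0, -1.4]
finger_gap: 0.09
grasp_force: 45.0
time_s: 32.37
tool_pos: [0.526, -0.0807, 0.039]
ee_rot: [0.713, 0.701, 0.001, -0.001]
contact_force: [1.0, 18.9, 4.6]
finger_gap: 0.094
grasp_force: 45.0
```

```bash
python3 -m crank '{"translation":[[0.002,0,0.0],[0.002,0,0.0],[0.002,0,0.0],[0.002,0,0.0],[0.002,0,-0.04],[0.002,0,-0.09],[0.002,0,-0.14],[0.002,0,-0.19]],"twist":[[0,0,0],[0,0,0],[0,0,0],[0,0,0],[0,0,0],[0,0,0],[0,0,0],[0,0,0]],"fingers":[0.5,0.5,0.5,0.5,0.5,0.5,0.5,0.5]}' 45; python3 -m crank '{"translation":[[-0.05,0,-0.02],[-0.1,0,-0.04],[-0.15,0,-0.04],[-0.2,-0.01,-0.04],[-0.25,-0.02,-0.04],[-0.28,-0.02,-0.04],[-0.28,-0.02,-0.04],[-0.28,-0.02,-0.04]],"twist":[[0,0,0],[0,0,-0.01],[0,0,-0.02],[0,0,-0.04],[0,0,-0.043],[0,0,-0.043],[0,0,-0.043],[0,0,-0.043]],"fingers":[0.5,0.5,0.5,0.5,0.5,0.5,0.5,0.5]}';python3 -m crank '{"translation":[[0,0,0],[0,0,0]],"twist":[[0,0,0],[0,0,0]],"fingers":[0.5,0.5]}'; python3 look2.py .42 .6 -.43 -.28 .029 .042
```

```text
time_s: 33.03
tool_pos: [0.5256, -0.0816, 0.183]
ee_rot: [0.713, 0.701, -0.0, -0.0]
contact_force: [0.6, 0.3, 0.5]
finger_gap: 0.253
grasp_force: 0.0
time_s: 33.7
tool_pos: [0.5072, -0.2921, 0.211]
ee_rot: [0.664, 0.747, -0.0, -0.0]
contact_force: [0.4, 0.2, -0.5]
finger_gap: 0.249
grasp_force: 0.0
time_s: 33.87
tool_pos: [0.5078, -0.2902, 0.2113]
ee_rot: [0.663, 0.748, 0.0, -0.0]
contact_force: [-0.0, 0.7, 0.9]
finger_gap: 0.253
grasp_force: 0.0
[ 0.50784761 -0.29018195  0.21130159] 96.90369376767201
grip {'c': (507.6, -356.7), 'L': 39.9, 'W': 9.0, 'ang': -83.23, 'z': 33.9, 'n': 278}
plate {'c': (507.8, -356.3), 'L': 122.3, 'W': 70.3, 'ang': 7.56, 'z': 8.1, 'n': 4323}
```

```bash
python3 - <<'E'
from h import *
c=imaging.snapshot('side')['image'];cv2.imwrite('pics/side1.png',np.vstack([cv2.resize(c[150:320,200:420],(660,510))]))
E
```

```text
(no output)
```

View pics/side1.png

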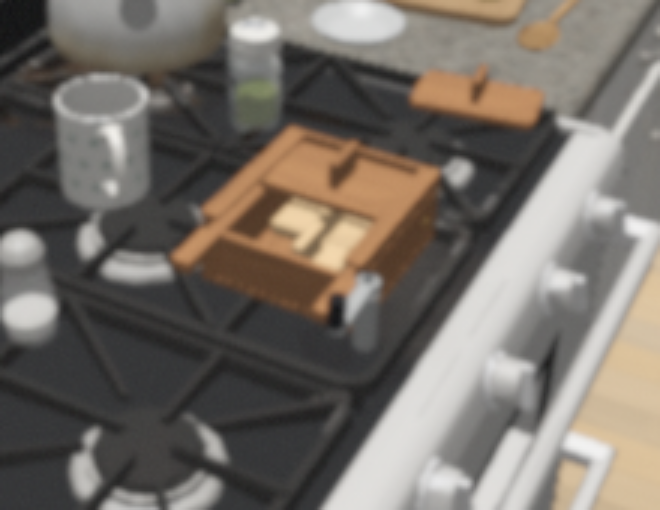

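The side view shows the first lid home at (350,170), with the L visible in the tray, the latch clear and the bystanders untouched. Now the second lid.

```bash
python3 -c "
from h import *
rel(.5077,-.3565,.037,97.2)"
```

```text
T [-0.0877, -0.0109, 0.2325] W [-0.0, -0.0, -0.0016]
```

```bash
python3 -m crank '{"translation":[[-0.04,-0.0109,0.03],[-0.0877,-0.0109,0.07],[-0.0877,-0.0109,0.12],[-0.0877,-0.0109,0.17],[-0.0877,-0.0109,0.21],[-0.0877,-0.0109,0.2325],[-0.0877,-0.0109,0.2325],[-0.0877,-0.0109,0.2325]],"twist":[[0,0,-0.0016],[0,0,-0.0016],[0,0,-0.0016],[0,0,-0.0016],[0,0,-0.0016],[0,0,-0.0016],[0,0,-0.0016],[0,0,-0.0016]],"fingers":[0.5,0.5,0.5,0.5,0.5,0.5,0.5,0.5]}';python3 -m crank '{"translation":[[0,0,0],[0,0,0]],"twist":[[0,0,0],[0,0,0]],"fingers":[0.5,0.5]}'; python3 -c "
from h import *
rel(.5077,-.3565,-.0125,97.2)"
```

```text
time_s: 34.63
tool_pos: [0.5076, -0.3569, 0.0369]
ee_rot: [0.661, 0.75, -0.0, -0.0]
contact_force: [0.3, -0.3, 0.5]
finger_gap: 0.251
grasp_force: 0.0
time_s: 34.8
tool_pos: [0.5084, -0.358, 0.0389]
ee_rot: [0.662, 0.75, 0.0, 0.001]
contact_force: [0.9, 0.1, -0.0]
finger_gap: 0.248
grasp_force: 0.0
T [0.0022, -0.0008, 0.0685] W [0.0006, 0.0007, -0.0002]
```

```bash
python3 -m crank '{"translation":[[0.001,0,0.02],[0.001,0,0.035],[0.001,0,0.048],[0.001,0,0.057],[0.001,0,0.063],[0.001,0,0.0665],[0.001,0,0.0665]],"twist":[[0,0,0],[0,0,0],[0,0,0],[0,0,0],[0,0,0],[0,0,0],[0,0,0]],"fingers":[0.5,0.5,0.5,0.5,0.5,0.5,0.5]}';python3 -m crank '{"translation":[[0,0,0],[0,0,0],[0,0,0],[0,0,0],[0,0,0]],"twist":[[0,0,0],[0,0,0],[0,0,0],[0,0,0],[0,0,0]],"fingers":[1,1,1,1,1]}' 45;
```

```text
time_s: 35.38
tool_pos: [0.5072, -0.3567, -0.0133]
ee_rot: [0.662, 0.75, -0.0, -0.0]
contact_force: [0.1, -1.1, -0.6]
finger_gap: 0.251
grasp_force: 0.0
time_s: 35.8
tool_pos: [0.5075, -0.357, -0.0125]
ee_rot: [0.662, 0.75, -0.0, 0.0]
contact_force: [-1.7, -1.3, 3.0]
finger_gap: 0.09
grasp_force: 45.0
```

```bash
python3 -m crank '{"translation":[[0,0,-0.03],[0,0,-0.08],[0,0,-0.13],[0,0,-0.18],[0,0,-0.23],[0,0,-0.23],[0,0,-0.23],[0,0,-0.23]],"twist":[[0,0,0],[0,0,0],[0,0,0.01],[0,0,0.03],[0,0,0.0445],[0,0,0.0445],[0,0,0.0445],[0,0,0.0445]],"fingers":[1,1,1,1,1,1,1,1]}' 45;python3 -c "
from h import *
rel(.5290,.0721,.16,89.2)"
```

```text
time_s: 36.47
tool_pos: [0.5068, -0.3563, 0.1584]
ee_rot: [0.712, 0.702, -0.0, -0.001]
contact_force: [0.1, -1.0, -2.0]
finger_gap: 0.093
grasp_force: 45.0
T [0.5716, 0.0213, -0.0015] W [-0.0004, -0.0003, -0.0002]
```

```bash
python3 -m crank '{"translation":[[0.05,0.01,0],[0.1,0.021,0],[0.15,0.021,0],[0.2,0.021,0],[0.25,0.021,0],[0.3,0.021,0],[0.35,0.021,0],[0.4,0.021,0]],"twist":[[0,0,0],[0,0,0],[0,0,0],[0,0,0],[0,0,0],[0,0,0],[0,0,0],[0,0,0]],"fingers":[1,1,1,1,1,1,1,1]}' 45;python3 -m crank '{"translation":[[0.05,0,0],[0.1,0,0.02],[0.14,0,0.03],[0.16,0,0.04],[0.1716,0,0.048],[0.1716,0,0.048],[0.1716,0,0.048],[0.1716,0,0.048]],"twist":[[0,0,0],[0,0,0],[0,0,0],[0,0,0],[0,0,0],[0,0,0],[0,0,0],[0,0,0]],"fingers":[1,1,1,1,1,1,1,1]}' 45;python3 -m crank '{"translation":[[0,0,0],[0,0,0]],"twist":[[0,0,0],[0,0,0]],"fingers":[1,1]}';python3 held.py
```

```text
time_s: 37.13
tool_pos: [0.5263, -0.0551, 0.1576]
ee_rot: [0.712, 0.702, -0.001, -0.001]
contact_force: [-0.4, -0.1, -1.8]
finger_gap: 0.092
grasp_force: 45.0
time_s: 37.8
tool_pos: [0.5296, 0.0706, 0.1234]
ee_rot: [0.713, 0.701, -0.0, -0.0]
contact_force: [-0.4, -0.7, -1.3]
finger_gap: 0.096
grasp_force: 45.0
time_s: 37.97
tool_pos: [0.5299, 0.0707, 0.1239]
ee_rot: [0.713, 0.701, 0.0, 0.0]
contact_force: [-0.2, -0.3, -1.1]
finger_gap: 0.092
grasp_force: 45.0
[0.52985063 0.07073656 0.12386879] 89.05263363944084
held x [0.4706 0.5917] y [0.0634 0.1074] z [0.1377 0.1717]
front edge slope deg -0.83 y mid 0.1067
```

```bash
python3 -m crank '{"translation":[[0,-0.0013,0.03],[0,-0.0013,0.06],[0,-0.0013,0.08],[0,-0.0013,0.098],[0,-0.0013,0.107],[0,-0.0013,0.112],[0,-0.0013,0.1125],[0,-0.0013,0.1125]],"twist":[[0,0,0],[0,0,0],[0,0,0],[0,0,0],[0,0,0],[0,0,0],[0,0,0],[0,0,0]],"fingers":[1,1,1,1,1,1,1,1]}' 45;python3 -m crank '{"translation":[[0,0,0],[0,0,0]],"twist":[[0,0,0],[0,0,0]],"fingers":[1,1]}'
```

```text
time_s: 38.68
tool_pos: [0.529, 0.0716, 0.0397]
ee_rot: [0.713, 0.702, 0.0, 0.0]
contact_force: [0.2, -0.3, -2.0]
finger_gap: 0.094
grasp_force: 45.0
time_s: 38.85
tool_pos: [0.5291, 0.0717, 0.0399]
ee_rot: [0.713, 0.702, 0.0, 0.0]
contact_force: [-0.2, -0.6, -1.7]
finger_gap: 0.093
grasp_force: 45.0
```

```bash
python3 -m crank '{"translation":[[0,0,0.0015],[-0.01,0,0.0015],[-0.02,0,0.0015],[-0.03,0,0.0015],[-0.04,0,0.0015],[-0.05,0,0.0015],[-0.06,0,0.0015],[-0.075,0,0.0015]],"twist":[[0,0,0],[0,0,0],[0,0,0],[0,0,0],[0,0,0],[0,0,0],[0,0,0],[0,0,0]],"fingers":[1,1,1,1,1,1,1,1]}' 45;python3 -m crank '{"translation":[[-0.01,0,0],[-0.02,0,0],[-0.026,0,0],[-0.03,0,0],[-0.034,0,0],[-0.037,0,0],[-0.039,0,0],[-0.039,0,0]],"twist":[[0,0,0],[0,0,0],[0,0,0],[0,0,0],[0,0,0],[0,0,0],[0,0,0],[0,0,0]],"fingers":[1,1,1,1,1,1,1,1]}'
```

```text
time_s: 39.52
tool_pos: [0.5277, 0.0147, 0.0381]
ee_rot: [0.712, 0.702, 0.0, -0.0]
contact_force: [0.2, 0.1, -2.2]
finger_gap: 0.094
grasp_force: 45.0
time_s: 40.18
tool_pos: [0.5274, -0.0112, 0.0384]
ee_rot: [0.713, 0.701, 0.001, -0.001]
contact_force: [-0.1, 20.5, 3.8]
finger_gap: 0.093
grasp_force: 45.0
```

```bash
python3 -m crank '{"translation":[[0.003,0,0.0],[0.003,0,0.0],[0.003,0,0.0],[0.003,0,0.0],[0.003,0,-0.04],[0.003,0,-0.09],[0.003,0,-0.14],[0.003,0,-0.19]],"twist":[[0,0,0],[0,0,0],[0,0,0],[0,0,0],[0,0,0],[0,0,0],[0,0,0],[0,0,0]],"fingers":[0.3,0.3,0.3,0.3,0.3,0.3,0.3,0.3]}' 8; python3 -m crank '{"translation":[[0.04,-0.03,0],[0.08,-0.08,0],[0.1,-0.1,0],[0.1,-0.1,0],[0.1,-0.1,0],[0.1,-0.1,0]],"twist":[[0,0,0],[0,0,0],[0,0,0],[0,0,0],[0,0,0],[0,0,0]],"fingers":[0.3,0.3,0.3,0.3,0.3,0.3]}'; python3 - <<'E'
from h import *
P,I=cloud('wrist');m,h=masks(I);cv2.imwrite('pics/last2.png',I);np.savez('last.npz',P=P,I=I)
print('knob',fit(P,h[...,2]<70,.07,.1,(.4,.5,0.05,.13)))
rel(.4497,.0947,.041,90)
k=m&(P[...,2]>.05)&(P[...,2]<.062)&(abs(P[...,0]-.525)<.03)&(P[...,1]>-.02)&(P[...,1]<.06);print('lid front y',np.percentile(P[k][:,1],99.5),np.median(P[k][:,2]))
E
```

```text
time_s: 40.85
tool_pos: [0.527, -0.0118, 0.1822]
ee_rot: [0.713, 0.702, -0.0, -0.0]
contact_force: [0.2, -0.1, 0.0]
finger_gap: 0.348
grasp_force: 0.0
time_s: 41.35
tool_pos: [0.4542, 0.0642, 0.1808]
ee_rot: [0.712, 0.702, 0.0, 0.0]
contact_force: [-0.2, 0.4, 0.3]
finger_gap: 0.356
grasp_force: 0.0
knob {'c': (448.3, 95.2), 'L': 13.4, 'W': 10.2, 'ang': 16.95, 'z': 84.8, 'n': 83}
T [0.0409, -0.0069, 0.1862] W [0.0002, 0.0, -0.0051]
lid front y 0.027036193842280537 0.05782377861580777
```

View pics/last2.png

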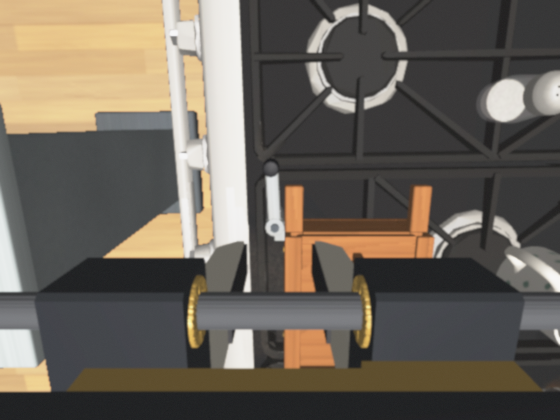

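The lids cover the case up to the mouth, around row 232. The knob is at (271,168) with the latch still open. Now I'll grip the knob.

```bash
python3 -m crank '{"translation":[[0.0409,-0.007,0.03],[0.0409,-0.007,0.07],[0.0409,-0.007,0.11],[0.0409,-0.007,0.15],[0.0409,-0.007,0.175],[0.0409,-0.007,0.186],[0.0409,-0.007,0.186],[0.0409,-0.007,0.186]],"twist":[[0,0,0],[0,0,0],[0,0,0],[0,0,0],[0,0,0],[0,0,0],[0,0,0],[0,0,0]],"fingers":[0.3,0.3,0.3,0.3,0.3,0.3,0.3,0.3]}' 8; python3 -m crank '{"translation":[[0,0,0],[0,0,0],[0,0,0],[0,0,0],[0,0,0]],"twist":[[0,0,0],[0,0,0],[0,0,0],[0,0,0],[0,0,0]],"fingers":[1,1,1,1,1]}' 8
```

```text
time_s: 42.07
tool_pos: [0.4495, 0.095, 0.0414]
ee_rot: [0.713, 0.701, 0.0, 0.0]
contact_force: [0.7, -0.6, 0.5]
finger_gap: 0.352
grasp_force: 0.0
time_s: 42.48
tool_pos: [0.4493, 0.0954, 0.0418]
ee_rot: [0.712, 0.702, 0.001, 0.0]
contact_force: [-1.1, 0.5, 6.9]
finger_gap: 0.146
grasp_force: 8.0
```

```bash
python3 -m crank '{"translation":[[-0.0002,0.008,0],[-0.0009,0.0156,0],[-0.0035,0.0255,0],[-0.0068,0.0351,0],[-0.0117,0.044,0],[-0.0173,0.0524,0],[-0.0243,0.06,0],[-0.0321,0.0664,0]],"twist":[[0,0,0],[0,0,0],[0,0,0],[0,0,0],[0,0,0],[0,0,0],[0,0,0],[0,0,0]],"fingers":[1,1,1,1,1,1,1,1]}' 8; python3 -m crank '{"translation":[[-0.009,0.0055,0],[-0.0179,0.0096,0],[-0.0245,0.0118,0],[-0.031,0.0133,0],[-0.038,0.0143,0],[-0.0444,0.0147,0],[-0.0464,0.0147,0],[-0.0464,0.0147,0]],"twist":[[0,0,0],[0,0,0],[0,0,0],[0,0,0],[0,0,0],[0,0,0],[0,0,0],[0,0,0]],"fingers":[1,1,1,1,1,1,1,1]}' 8
```

```text
time_s: 43.15
tool_pos: [0.4986, 0.0699, 0.0409]
ee_rot: [0.713, 0.702, -0.0, -0.0]
contact_force: [-2.6, 1.7, 2.0]
finger_gap: 0.149
grasp_force: 8.0
time_s: 43.82
tool_pos: [0.5075, 0.036, 0.0407]
ee_rot: [0.713, 0.701, -0.0, -0.001]
contact_force: [-5.7, 8.7, -0.6]
finger_gap: 0.149
grasp_force: 8.0
```

```bash
python3 -m crank '{"translation":[[0.001,0,0],[0.001,0,0],[0.001,0,0],[0.001,0,-0.03],[0.001,0,-0.08],[0.001,0,-0.13],[0.05,0,-0.18],[0.1,0,-0.2]],"twist":[[0,0,0],[0,0,0],[0,0,0],[0,0,0],[0,0,0],[0,0,0],[0,0,0],[0,0,0]],"fingers":[0.5,0.5,0.5,0.5,0.5,0.5,0.5,0.5]}' 8; python3 -m crank '{"translation":[[0.03,0,-0.03],[0.03,0,-0.03],[0.03,0,-0.03],[0.03,0,-0.03]],"twist":[[0,0,0],[0,0,0],[0,0,0],[0,0,0]],"fingers":[0.5,0.5,0.5,0.5]}'; python3 - <<'E'
from h import *
P,I=cloud('wrist');m,h=masks(I);cv2.imwrite('pics/fin.png',I)
print('knob',fit(P,h[...,2]<90,.068,.1,(.46,.55,0,.1)));print('latch',fit(P,~m,.052,.067,(.43,.55,0.02,.08)))
P,I=cloud('scene');m,h=masks(I)
print('grips',fit(P,m,.075,.09,(.5,.56,-.11,-.055)),fit(P,m,.075,.09,(.5,.56,-.04,.015)))
a=imaging.snapshot('side')['image'];cv2.imwrite('pics/fins.png',np.hstack([I[140:340,160:400],a[140:340,200:420]]))
E
```

```text
time_s: 44.48
tool_pos: [0.5112, 0.1018, 0.1908]
ee_rot: [0.714, 0.701, 0.002, 0.002]
contact_force: [0.9, 0.1, -0.2]
finger_gap: 0.252
grasp_force: 0.0
time_s: 44.82
tool_pos: [0.5098, 0.1245, 0.2089]
ee_rot: [0.712, 0.702, -0.0, -0.0]
contact_force: [-0.5, 0.7, 0.4]
finger_gap: 0.249
grasp_force: 0.0
knob {'c': (508.3, 35.8), 'L': 13.4, 'W': 11.3, 'ang': 56.02, 'z': 85.2, 'n': 202}
latch {'c': (499.7, 33.4), 'L': 29.6, 'W': 16.1, 'ang': -0.31, 'z': 59.8, 'n': 243}
grips {'c': (525.0, -78.7), 'L': 39.0, 'W': 8.4, 'ang': 88.58, 'z': 82.0, 'n': 67} {'c': (526.2, -7.7), 'L': 42.0, 'W': 9.6, 'ang': 88.52, 'z': 82.2, 'n': 82}
```

View pics/fins.png

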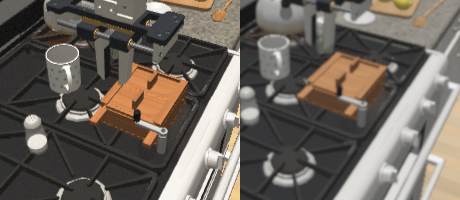

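Both lids are home with their grips 71 mm apart, the latch lies across the mouth with the knob at (137,117), and the bystanders haven't moved. Handing in.

```bash
python3 -c "
from station import bot
print(bot.close_job())"
```

```text
the job is handed in; nothing more can be done
None
```

The job is handed in at about 45 s: all three stamps present lie flat in the case grip bar up, both lids are fully home, the latch is back across the end, and the mug, salt shaker and spice jar were left alone; the one rough moment was a wrist reading of about 100 N (limit 120 N) picking up the first bar, and I can't rule out that part of it was the gripper pressing on the stamp beyond the 40 N limit.

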